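# Set up a pin-on-disc wear test

## Task

Set up the wear tester for a run. Swing its measuring arm all the way out to the parking stop, put the test disc on the turntable's spindle so that it lies flat on the turntable, then swing the arm back in against its working stop. After that release the carriage's clamp lever, slide the carriage until the tip of its pointer is on the red marker, and turn the lever fully home to clamp it there; last, stack every steel weight that lies on the bench on the carriage's load spindle, lying flat one on another, and leave the glassware and the other things on the bench alone.

Things in the scene. Friction and masses are not known exactly. Their poses are not given: they have to be found in the camera images.
- tester: pin-on-disc wear tester, fixed: white housing 80 mm high with a turntable (140 mm diameter, top at 92 mm, does not turn). Origin on the bench below the turntable's centre; x points to the arm's hinge column (215 mm away, at the rear), y left, z up. Housing: x -90 to 255, y -105 to 195 mm; control panel 96 mm high at x -70 to 0, y 80 to 180; two rubber stop pins by the column, 152 mm high
- spindle_foot (a point): foot of the turntable's upright spindle, at the centre of the turntable's top (92 mm above the bench): a steel pin of 11 mm diameter, 32 mm tall, tapered over its top 7 mm. The test disc goes over it, flat on the turntable
- swing_arm (a joint): angle (rad) of the measuring arm about its upright hinge: 0 = against its working stop, over the turntable, pointing along the tester's -x axis; grows clockwise seen from above (the free end goes to +y) to 1.1 = against its parking stop, clear of the turntable. Friction about 0.7 N m (2.5 N at the knob); it stays where it is left
- hinge_axis (a point): point on the arm's upright hinge axis, 158 mm above the bench; turns with the arm, its x axis points from the arm's knob to the hinge. The arm is an aluminium bar 26 mm wide, from 136 to 154 mm above the bench, reaching 290 mm forward of the hinge; a brass counterweight reaches 74 mm behind it
- swing_knob (a point): black upright knob at the arm's free end, 275 mm from the hinge axis: diameter 18 mm, from 154 to 196 mm above the bench; this point is on its axis, 178 mm above the bench. Push or pinch it to swing the arm
- carriage (a joint): position (m) of the blue pin carriage along the arm: 0 = nearest to the hinge, grows towards the arm's knob, to 0.058. With the clamp open it slides with about 2 N of friction; with the clamp closed it is held fast (over 20 N). Its block is 40 mm wide, top at 168 mm, from 22 mm ahead of the load spindle (towards the knob) to 55 mm behind it
- load_seat (a point): top of the carriage's round seat (36 mm diameter, 186 mm above the bench), at the foot of the upright load spindle: a steel pin of 10 mm diameter rising 62 mm above the seat (to 248 mm), tapered over its top 8 mm. The weights are stacked here
- thumb_tab (a point): black upright thumb tab for sliding the carriage, 82 mm from the load spindle, at right angles to the arm, on its left side (tester's +y side when the arm is at 0): 12 mm thick along the arm, 26 mm wide, from 154 to 190 mm above the bench, on a flat bracket whose top is at 158 mm; this point is at 180 mm
- pointer (a point): tip of the carriage's yellow pointer, just above the top of the arm's bar, 34 mm ahead of the load spindle's axis (towards the arm's knob)
- red_mark (a point): middle of the red marker ring (4 mm wide) around the arm's bar, where the pointer's tip belongs; its x axis runs along the arm, from knob to hinge. It stays where it is. At the start it is 14 to 55 mm ahead of the pointer's tip, towards the arm's knob
- clamp (a joint): angle (rad) of the carriage's clamp lever: 0 = clamped, lever lying along the arm towards the hinge; grows clockwise seen from above to 1.5 = fully released, at right angles to the arm on its right side (tester's -y side when the arm is at 0). The carriage is free above about 0.65. Friction 0.06 N m (1 N at its knob); it stays where it is left
- clamp_axis (a point): point on the clamp lever's upright axis, 36 mm from the load spindle towards the hinge, 184 mm above the bench
- clamp_knob (a point): red upright knob at the clamp lever's end, 62 mm from its axis: diameter 16 mm, from 172 to 204 mm above the bench; this point is 190 mm above the bench
- test_disc: test disc on its hub: aluminium disc of 120 mm diameter, 6 mm thick, with a brass hub of 26 mm diameter rising to 30 mm above its underside, and a bore of 15 mm right through; 0.25 kg. It lies on the bench at the right, hub upwards. Origin at the centre of its underside, z up
- weight1: steel load weight, a plain flat-ended ring 58 mm in diameter and 18 mm high with a bore of 15 mm, about 0.36 kg, lying flat on the bench at the right; origin at the centre of its underside, z up. One to three weights are present; all of those present are to be loaded, in any order
- weight2: steel load weight, a plain flat-ended ring 58 mm in diameter and 18 mm high with a bore of 15 mm, about 0.36 kg, lying flat on the bench at the right; origin at the centre of its underside, z up. One to three weights are present; all of those present are to be loaded, in any order
- weight3: steel load weight, a plain flat-ended ring 58 mm in diameter and 18 mm high with a bore of 15 mm, about 0.36 kg, lying flat on the bench at the right; origin at the centre of its underside, z up. One to three weights are present; all of those present are to be loaded, in any order
- beaker: bystander, to be left alone: empty glass beaker, 68 mm diameter, 90 mm tall; origin under its centre
- beaker2: bystander, to be left alone: empty glass beaker, 80 mm diameter, 100 mm tall; origin under its centre
- petri1: bystander, to be left alone: clear dish, 90 mm diameter, 16 mm high; origin under its centre
- petri2: bystander, to be left alone: clear dish, 90 mm diameter, 16 mm high; origin under its centre
- pen: bystander, to be left alone: marker pen lying on the bench, 130 mm long, 16 mm thick; origin under its middle
- sample_case: bystander, to be left alone: open black specimen case, 110 x 80 x 30 mm; origin under its centre
- wash_bottle: bystander, to be left alone: white wash bottle with a red cap, 62 mm diameter, 160 mm tall; origin under its centre
Not all that is in view belongs to the job. Of the things shaped like the test_disc, the aluminium one is meant.

How it is judged:
On the way, in this order (a step that is already met when the one before it is completed fails the run):
1. the measuring arm is swung out to its parking stop (value of joint swing_arm above 1 rad), for 0.2 s.
2. the test disc lies flat on the turntable, on the spindle, and is let go (horizontal distance between test_disc and spindle_foot below 0.005 m and z of test_disc in the frame of spindle_foot between -0.004 and 0.004 m and angle between test_disc's own z axis and vertical below 0.06 rad and contact force between the fingers and test_disc below 0.5 N), for 0.2 s.
3. the arm is swung back in against its working stop (value of joint swing_arm below 0.05 rad), for 0.2 s.
4. the clamp lever is released (value of joint clamp above 0.7 rad), for 0.1 s.
5. the carriage's pointer is on the red marker, the clamp still open (x of pointer in the frame of red_mark between -0.003 and 0.003 m and value of joint clamp above 0.6 rad), for 0.1 s.
6. the carriage is clamped at the red marker (x of pointer in the frame of red_mark between -0.003 and 0.003 m and value of joint clamp below 0.2 rad), for 0.2 s.
At the end, for the whole second after the job is handed in: Arm at its working stop (within 0.08 rad); disc flat on the turntable (4 mm in height, 5 mm sideways); pointer within 3 mm of the red marker, clamp closed (within 0.2 rad); every weight present flat in one stack on the load spindle (6 mm sideways, 5 mm in height), at rest (all of step 6 and horizontal distance between test_disc and spindle_foot below 0.005 m and z of test_disc in the frame of spindle_foot between -0.004 and 0.004 m and angle between test_disc's own z axis and vertical below 0.06 rad and value of joint swing_arm below 0.08 rad and horizontal distance between each of weight1, weight2, weight3 and load_seat below 0.006 m and z of weight1 in the frame of load_seat between -0.004 and 0.041 m and angle between each of weight1, weight2, weight3's own z axis and vertical below 0.08 rad and linear speed of each of weight1, weight2, weight3 below 0.02 m/s and z of weight2 in the frame of load_seat between -0.004 and 0.041 m and z of weight3 in the frame of load_seat between -0.004 and 0.041 m); the robot touches nothing.
It fails at once if a bystander is moved more than 50 mm or knocked over (distance of any of beaker, beaker2, petri1, petri2, pen, sample_case, wash_bottle from where it was at the start of the episode above 0.05 m or angle between any of beaker, beaker2, petri1, petri2, sample_case, wash_bottle's own z axis and vertical above 0.6 rad).
Of weight1, weight2, weight3 only 1 to 3 are there at a start; the rules pass over those that are not, and their reading is None.
At some moment in a run one of test_disc, weight1, weight2, weight3 may be knocked a few centimetres aside while the robot is not near it.
It also fails if it takes over 210 s, if anything falls off the work surface, if the arm or the gripper's body presses on something with over 40 N, if the wrist force passes 120 N, or if a joint passes its speed limit or range.

## Robot

A 6-joint arm with a two-finger parallel gripper is mounted at the origin on the work surface. World frame = base frame: x ahead of the robot, y to its left, z up, the work surface at z = 0. Lengths are in m, angles in rad, forces in N, time in s.
With the tool pointing down it reaches from about 0.35 to 0.8 m from the base axis. Payload 7.3 kg.
Tool frame: the origin (TCP) lies at the very end of the fingers, on their centre line; the grasp point (between the pads) lies 19 mm behind it; z points along the fingers, y is the line along which they close (so a half turn about z gives the same grasp; the last joint's range is limited). The gripper opens to 85 mm and grips with 20 to 120 N. Pads are 22 mm wide; open, the fingers measure 114 mm over their backs; the gripper's body (76 mm by 85 mm) begins 54 mm behind the grasp point. The pads swing forward as they close: fully open they stand 13 mm farther back than shut.
Start: joints at [1.147, 0.342, 1.524, -0, 1.275, -0.146], TCP at [0.144, 0.505, 0.2] pointing down, gripper open.
Joint ranges: [-2.53, 2.53], [-0.77, 2.02], [0.04, 2.7], [-1, 4.14], [0.28, 2.66], [-3.11, 3.11]. Speed limits (rad/s): [2.57, 2.57, 3.14, 3.14, 3.14, 3.14].

## Interface

Orientations are given as a rotation vector (axis times angle).
In Python, from rig import bot gives the robot as it stands. The module is installed in compiled form; this text tells all that it offers.
- The arm moves only by the tool arm_command, never from a script. Its argument "rows" is one flat list of numbers, 7 for each row, row after row: the finger opening in mm, from 0 to 85.4, then the shift along the tool's x, y, z each as a share of 25 mm, from -1 to 1, then the turn, a rotation vector about the tool's x, y, z each as a share of 45 degrees, from -1 to 1. A call has 1 to 12 rows; each row shifts and turns the commanded pose from where the row before left it, along the tool's axes as they then stand; what a row does not reach is not made up. A row lasts 1/10 s, in which the tool goes at most 50 mm and 8.59 degrees, less where a joint would pass 70% of its speed; a pose out of reach is approached as far as the arm can. A call with a number of a shift or a turn outside -1 to 1 is refused whole. A call with a gripper value outside its range is refused whole. The fingers move at their own pace and stop on an object; "grip_force" is the grip in N (left out, the last holds). Time passes only in rows, so rows that do not move let the fingers close. It gives the time, the measured TCP pose, the force, the opening and the grip force at its end, in the units of the state.
- bot.observe(): the state, without advancing time (a new reading comes with each control period).
- bot.grab_frame(name): name is "scene" or "top" or "wrist"; returns a dict with "img" (384x512x3 uint8, blue, green, red), "camera_matrix" (3x3 intrinsics, pixels), "rvec" (rotation vector, rad) and "tvec" (3), from world to camera coordinates, as OpenCV has them; the wrist camera has in their place "T_tool_cam" (4x4, takes a point from camera to tool coordinates, whose origin is the TCP and whose axes are the flange's). Camera axes: x right, y down, z forward; pixel columns grow to the right and rows downward; lengths in m; the calibration is good to about 2 mm. The wrist camera is an equidistant fisheye: a pixel r from the principal point sees the ray r / f radians off the axis. A picture is of the moment at which its call begins: read the wrist's pose just before it. There is no depth.
- bot.close_job(): hands the job in; it is judged then, once.
Trained networks look in a picture, given as the dict that the camera call returned (one of the last four; its "shot" number tells which), for a name from the list of things; names that differ only in an ending like _2 or _b are one class to them, and where a whole thing is asked for, a point or a joint stands for the part that bears it (a point fixed in the world has none). Each returns a list of dicts, best first, with "confidence" (0 to 1); they miss things now and then, are a little off and sometimes report something else, mostly with a low value. They report only what shows in the picture. A call takes as long as a camera call. They do not tell look-alikes from the thing itself.
- bot.find_in(picture, label): "box" ([left, top, width, height] in pixels, round what is visible of it).
- bot.trace(picture, label): "mask" (384x512 bool, what is visible of it) and "box" ([left, top, width, height] in pixels, round what is visible of it).
- bot.landmark_of(picture, label): "at" ([column, row] in pixels: a listed point, or the origin of a listed thing).
The state is a dict: "time_s": time; "q": joint angles; "joint_vel": joint speeds; "joint_efforts": joint torques, N m; "position": TCP position; "ee_rot": TCP orientation; "force": force on the tool from outside, world axes, zero at the start; "wrist_torque": the same for the moment, N m; "gripper_width": finger opening in m; "gripper_force": force on a finger pad.
Only numpy, scipy, OpenCV 4.12 (cv2) and the standard library are available. Lean on these libraries where they do the work, as an engineer would, in place of code of your own. Each camera call takes 0.05 s, during which the arm holds its last target. There are 200 camera calls.

## Working session

There is one attempt and no reset: what is moved stays moved. The work goes in short steps, Python scripts to look and compute and a tool call to move; the robot and the scene stay as the last step left them, time stands still between calls to the robot, and variables do not carry over. Pictures are saved under pics/ and viewed, at most 14 in all, crops included, and the job is handed in when it is done.

Besides the shell and the picture viewer there is one more tool, called after "Call:" in YAML: its name, and indented under it one key for each argument. arm_command: Moves the arm, as the interface text tells. Shift numbers are shares of 25 mm and turn numbers shares of 45 degrees, none past 1 either way. Its arguments: {"type":"object","properties":{"rows":{"type":"array","items":{"type":"number"}},"grip_force":{"type":"number"}},"required":["rows"]}

```bash
mkdir -p pics
cat > h.py <<'E'
import numpy as np, cv2
from rig import bot
from scipy.spatial.transform import Rotation as R
def ray(f,px,st=None):
    K=np.array(f["camera_matrix"]);u,v=px
    if "T_tool_cam" in f:
        x=(u-K[0,2])/K[0,0];y=(v-K[1,2])/K[1,1];r=np.hypot(x,y)
        d=np.array([np.sin(r)*x/max(r,1e-9),np.sin(r)*y/max(r,1e-9),np.cos(r)])
        T=np.eye(4);T[:3,:3]=R.from_rotvec(st["ee_rot"]).as_matrix();T[:3,3]=st["position"]
        T=T@np.array(f["T_tool_cam"]);return T[:3,3],T[:3,:3]@d
    M=R.from_rotvec(np.ravel(f["rvec"])).as_matrix();t=np.ravel(f["tvec"])
    d=np.linalg.inv(K)@[u,v,1];return -M.T@t,M.T@(d/np.linalg.norm(d))
def tri(rs):
    A=np.zeros((3,3));b=np.zeros(3)
    for o,d in rs:
        P=np.eye(3)-np.outer(d,d);A+=P;b+=P@o
    p=np.linalg.solve(A,b);return p,max(np.linalg.norm((np.eye(3)-np.outer(d,d))@(p-o)) for o,d in rs)
def atz(r,z):
    o,d=r;return o+d*(z-o[2])/d[2]
def proj(f,p):
    return cv2.projectPoints(np.array([p],float),np.array(f["rvec"],float),np.array(f["tvec"],float),np.array(f["camera_matrix"]),None)[0].ravel()
E
python3 - <<'E'
from h import *
s=bot.observe();print(s)
fs={}
for n in("scene","top","wrist"):
    f=bot.grab_frame(n);fs[n]=f;cv2.imwrite(f"pics/{n}0.png",f["img"])
print(fs["wrist"]["T_tool_cam"],fs["wrist"]["camera_matrix"])
for l in "spindle_foot hinge_axis swing_knob load_seat thumb_tab pointer red_mark clamp_axis clamp_knob test_disc weight1 beaker petri1 pen sample_case wash_bottle tester".split():
    for n in("scene","top"):
        print(l,n,[(np.round(d["at"]).tolist(),round(d["confidence"],2)) for d in bot.landmark_of(fs[n],l)][:5])
E
```

```text
{'time_s': 0.0, 'q': array([ 1.14698649e+00,  3.42728713e-01,  1.52502908e+00,  2.01685557e-05,
        1.27538372e+00, -1.46006226e-01]), 'joint_vel': array([-0.00120126, -0.00143969, -0.00034253, -0.00169025,  0.00214371,
       -0.00079939]), 'joint_efforts': array([ 4.99400339e-04, -4.33672929e+01, -2.46015018e+01, -1.47221813e-04,
        7.90809077e-03,  5.04613823e-06]), 'position': array([0.1437669 , 0.50446513, 0.19911867]), 'ee_rot': array([-4.34917238e-01, -3.11088325e+00,  2.32600594e-03]), 'force': array([-0.33259081,  0.49143704,  0.18832894]), 'wrist_torque': array([-0.00462109, -0.10208112,  0.01370337]), 'gripper_force': 0.0, 'gripper_width': 0.0852846728498698}
[[ 1.19408793e-03 -9.61740914e-01 -2.73958004e-01  6.97687281e-02]
 [ 9.99998977e-01  9.32820178e-04  1.08394489e-03 -2.78600537e-04]
 [-7.86920595e-04 -2.73959018e-01  9.61741045e-01 -1.75374882e-01]
 [ 0.00000000e+00  0.00000000e+00  0.00000000e+00  1.00000000e+00]] [[297.31863964   0.         255.78217481]
 [  0.         297.31863964 187.33352592]
 [  0.           0.           1.        ]]
spindle_foot sce
[... 1104 characters left out ...]
([304.0, 117.0], 0.64)]
weight1 scene [([239.0, 174.0], 0.58)]
weight1 top [([320.0, 232.0], 0.62)]
beaker scene [([390.0, 260.0], 0.84), ([172.0, 176.0], 0.71)]
beaker top [([117.0, 250.0], 0.78), ([388.0, 165.0], 0.68)]
petri1 scene [([186.0, 157.0], 0.62)]
petri1 top [([401.0, 201.0], 0.71), ([382.0, 271.0], 0.68)]
pen scene [([253.0, 162.0], 0.62)]
pen top [([335.0, 260.0], 0.62), ([385.0, 163.0], 0.43)]
sample_case scene [([360.0, 241.0], 0.95)]
sample_case top [([151.0, 250.0], 0.73)]
wash_bottle scene [([363.0, 279.0], 0.71), ([272.0, 211.0], 0.61)]
wash_bottle top [([124.0, 218.0], 0.95), ([242.0, 204.0], 0.43)]
tester scene [([272.0, 214.0], 0.8)]
tester top [([249.0, 216.0], 0.86)]
```

Run:
```python
import cv2
for n,(x,y,w,h) in dict(top=(90,90,350,220),scene=(130,120,300,200)).items():
    i=cv2.imread(f"pics/{n}0.png")[y:y+h,x:x+w];k=2.28 if n=="top" else 2.66
    cv2.imwrite(f"pics/{n}0c.png",cv2.resize(i,None,fx=k,fy=k,interpolation=2))
```

```text
(no output)
```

View pics/top0c.png

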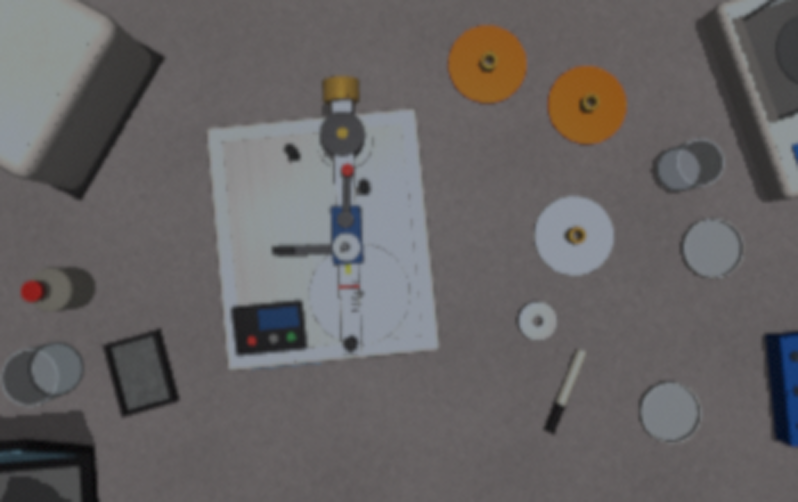

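View pics/scene0c.png

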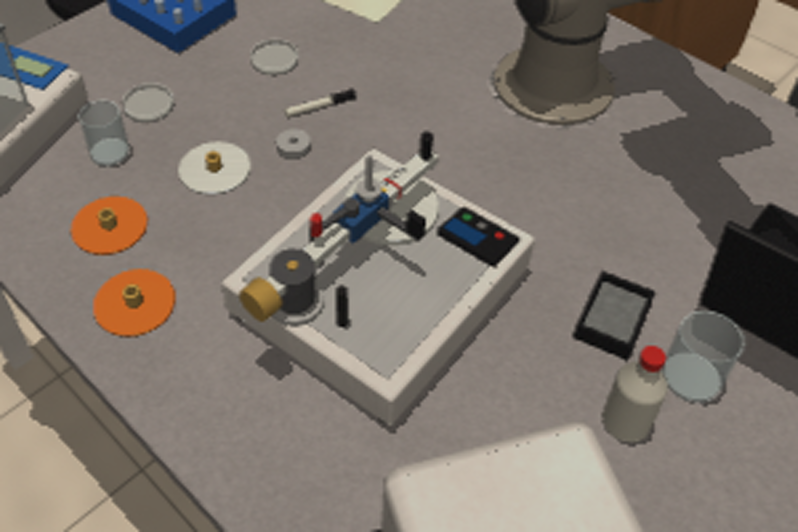

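One weight lies at top px (326,231). The aluminium (white) disc is at top px (342,193), and the two orange discs are decoys. The arm is at its working stop, and the top view has x pointing up the picture and y to the left. Next I triangulate.

Run:
```python
from h import *
a=bot.grab_frame("scene");b=bot.grab_frame("top")
def L(f,l,near):
    c=[(np.hypot(*(np.array(d["at"])-near)),d["at"],d["confidence"]) for d in bot.landmark_of(f,l)]
    c=[x for x in c if x[0]<14]
    return min(c,key=lambda x:x[0])[1] if c else None
P=dict(spindle_foot=((278,197),(249,218)),hinge_axis=((240,220),(240,148)),swing_knob=((289,173),(243,239)),load_seat=((270,188),(241,199)),thumb_tab=((286,204),(217,194)),pointer=((272,192),(242,211)),clamp_axis=((263,196),(238,185)),clamp_knob=((251,204),(240,166)),test_disc=((208,182),(342,193)),weight1=((239,174),(326,231)),red_mark=((277,189),(243,216)),
beaker=((172,176),(388,165)),petri1=((186,157),(401,201)),wash_bottle=((363,279),(124,218)),tester=((272,214),(249,216)))
for l,(p,q) in P.items():
    u,v=L(a,l,p),L(b,l,q)
    if u is None or v is None:print(l,u,v);continue
    t,e=tri([ray(a,u),ray(b,v)]);print(l,t.round(4),"res",round(e,4),np.round(u,1),np.round(v,1))
print(ray(b,(0,0))[0],ray(a,(0,0))[0])
```

```text
spindle_foot [0.4797 0.0525 0.091 ] res 0.0018 [276.4 196.2] [247.  219.3]
hinge_axis [0.6999 0.0747 0.1566] res 0.0018 [238.4 220.1] [241.2 145.9]
swing_knob [0.4261 0.0583 0.165 ] res 0.0008 [288.4 176.7] [244.7 237.8]
load_seat [0.5364 0.0653 0.1783] res 0.001 [269.  190.1] [242.4 200.8]
thumb_tab [0.5411 0.1511 0.1682] res 0.0007 [285.8 205.3] [214.  198.4]
pointer [0.51   0.0549 0.1347] res 0.0049 [270.8 193. ] [245.3 210.6]
clamp_axis [0.5801 0.0736 0.194 ] res 0.0018 [261.8 194.6] [239.4 185.8]
clamp_knob [250.1, 205.2] None
test_disc [ 0.5728 -0.2631  0.0188] res 0.01 [207.6 180.2] [339.7 194.2]
weight1 [ 0.4376 -0.2083  0.0029] res 0.0062 [239.8 174. ] [323.  232.9]
red_mark None None
beaker [ 0.6769 -0.4227  0.0057] res 0.0039 [169.2 176. ] [386.8 163.5]
petri1 [ 0.5484 -0.46    0.0148] res 0.0029 [188.5 157.5] [400.2 199.7]
wash_bottle [0.4812 0.4801 0.0058] res 0.0047 [363.3 277.8] [121.4 216.3]
tester [0.493  0.0539 0.0028] res 0.0137 [270.9 212.7] [244.9 216.9]
[0.52316048 0.02488652 1.23043813] [1.16242089 0.66804927 1.1058197 ]
```

```bash
cat >> h.py <<'E'
def yaw(s): 
    y=R.from_rotvec(s["ee_rot"]).as_matrix()[:,1];return np.degrees(np.arctan2(y[1],y[0]))
def plan(p,yw=None,s=None):
    "shares: total shift in the present tool axes; then turn about tool z to reach yaw (of tool y)"
    s=s or bot.observe();M=R.from_rotvec(s["ee_rot"]).as_matrix()
    d=M.T@(np.array(p)-s["position"])/.025
    t=None if yw is None else -((yw-yaw(s)+180)%360-180)/45
    print("at",s["position"].round(4),"yaw",round(yaw(s),2),"zdown",M[2,2].round(5),"shift",d.round(3),"turn",t and round(t,3))
def see(l,n="wrist",k=3,f=None):
    s=bot.observe();f=f or bot.grab_frame(n)
    for d in bot.landmark_of(f,l)[:k]:
        print(l,np.round(d["at"],1),round(d["confidence"],2))
    return f,s
E
python3 -c "
from h import *
plan([.40,.053,.32],94)
plan([.144,.505,.32],94)"
```

```text
at [0.144  0.5049 0.1998] yaw 74.09 zdown -1.0 shift [-14.806 -14.575  -4.808] turn -0.443
at [0.144  0.5049 0.1998] yaw 74.09 zdown -1.0 shift [-1.000e-03  4.000e-03 -4.808e+00] turn -0.443
```

Call:
arm_command:
  rows: [40,-0.6,-0.6,-0.5,0,0,0,40,-0.6,-0.6,-0.5,0,0,0,40,-0.6,-0.6,-0.5,0,0,0,40,-0.6,-0.6,-0.5,0,0,0,40,-0.6,-0.6,-0.5,0,0,0,40,-0.6,-0.6,-0.5,0,0,0,40,-0.6,-0.6,-0.5,0,0,0,40,-0.6,-0.6,-0.5,0,0,0,40,-0.6,-0.6,-0.4,0,0,0,40,-0.6,-0.6,-0.4,0,0,0,40,-0.6,-0.6,0,0,0,0,40,-0.6,-0.6,0,0,0,0]

```text
time_s: 4.65
position: [0.2681, 0.2817, 0.3202]
ee_rot: [0.435, 3.111, 0.001]
force: [1.1, -0.2, -0.3]
gripper_width: 0.0404
gripper_force: 0.0
```

Call:
arm_command:
  rows: [40,-0.6,-0.6,0,0,0,0,40,-0.6,-0.6,0,0,0,0,40,-0.6,-0.6,0,0,0,0,40,-0.6,-0.6,0,0,0,0,40,-0.6,-0.6,0,0,0,0,40,-0.6,-0.6,0,0,0,0,40,-0.6,-0.6,0,0,0,0,40,-0.6,-0.6,0,0,0,0,40,-0.6,-0.6,0,0,0,0,40,-0.6,-0.6,0,0,0,0,40,-0.6,-0.6,0,0,0,0,40,-0.6,-0.6,0,0,0,0]

```text
time_s: 5.85
position: [0.3918, 0.0591, 0.3199]
ee_rot: [0.435, 3.111, 0.0]
force: [0.9, 0.2, -0.1]
gripper_width: 0.04
gripper_force: 0.0
```

Call:
arm_command:
  rows: [40,0,0,0,0,0,-0.15,40,0,0,0,0,0,-0.15,40,0,0,0,0,0,-0.14,40,0,0,0,0,0,0,40,0,0,0,0,0,0]

```text
time_s: 6.35
position: [0.3914, 0.06, 0.3199]
ee_rot: [-0.102, 3.14, 0.0]
force: [-0.4, -0.9, -0.9]
gripper_width: 0.0398
gripper_force: 0.0
```

Run:
```python
from h import *
plan([.426,.053,.3],94)
s=bot.observe();f=bot.grab_frame("wrist");cv2.imwrite("pics/w1.png",f["img"])
for l in "swing_knob pointer load_seat thumb_tab clamp_axis clamp_knob red_mark spindle_foot hinge_axis".split():
    for d in bot.landmark_of(f,l)[:2]:
        z=dict(swing_knob=.178,load_seat=.186,thumb_tab=.18,clamp_axis=.184,clamp_knob=.19,red_mark=.154,pointer=.156,spindle_foot=.092,hinge_axis=.158)[l]
        print(l,np.round(d["at"]),round(d["confidence"],2),atz(ray(f,d["at"],s),z).round(4))
```

```text
at [0.3914 0.06   0.3199] yaw 93.72 zdown -1.0 shift [-1.362 -0.368  0.794] turn -0.006
swing_knob [254. 196.] 0.63 [0.4222 0.0606 0.178 ]
swing_knob [ 47. 265.] 0.58 [ 0.5553 -0.2466  0.178 ]
pointer [254. 255.] 0.75 [0.5098 0.0656 0.156 ]
load_seat [254. 290.] 0.62 [0.5429 0.0677 0.186 ]
load_seat [ 19. 212.] 0.61 [ 0.4693 -0.2754  0.186 ]
thumb_tab [108. 172.] 0.4 [ 0.4035 -0.1147  0.18  ]
clamp_axis [253. 310.] 0.66 [0.5781 0.0692 0.184 ]
clamp_knob [474. 153.] 0.72 [0.345 0.335 0.19 ]
clamp_knob [255. 290.] 0.62 [0.5405 0.0692 0.19  ]
red_mark [249. 247.] 0.59 [0.4988 0.0583 0.154 ]
red_mark [448. 205.] 0.21 [0.4269 0.3369 0.154 ]
spindle_foot [248. 216.] 0.91 [0.4799 0.0547 0.092 ]
```

View pics/w1.png

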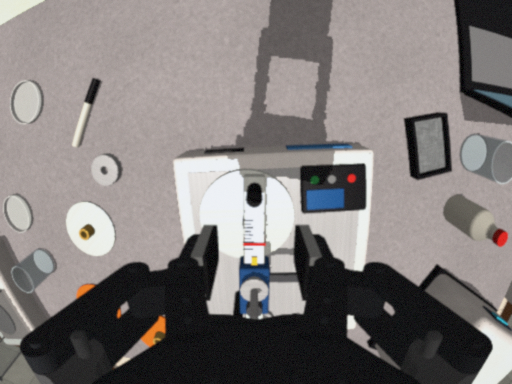

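The red marker ring is at (253,244), the pointer just behind it at (253,260), and the knob at (254,190). I lower onto the knob with the fingers straddling it.

Call:
arm_command:
  rows: [42,-0.7,0,0.5,0,0,0,42,-0.6,0,0.5,0,0,0,42,0,0,1,0,0,0,42,0,0,1,0,0,0,42,0,0,1,0,0,0,42,0,0,1,0,0,0,42,0,0,0.6,0,0,0,42,0,0,0.5,0,0,0,42,0,0,0.3,0,0,0,42,0,0,0.3,0,0,0,24,0,0,0.3,0,0,0,24,0,0,0,0,0,0]
  grip_force: 20

```text
time_s: 8.05
position: [0.4234, 0.0622, 0.1441]
ee_rot: [0.106, -3.139, -0.0]
force: [-0.3, 0.7, 0.7]
gripper_width: 0.024
gripper_force: 0.0
```

Run:
```python
from h import *
plan([.4245,.0595,.168],94)
f=bot.grab_frame("wrist");cv2.imwrite("pics/w2.png",f["img"][120:,60:460])
```

```text
at [0.4234 0.0622 0.1441] yaw 93.88 zdown -1.0 shift [-0.034 -0.11  -0.955] turn -0.003
```

View pics/w2.png

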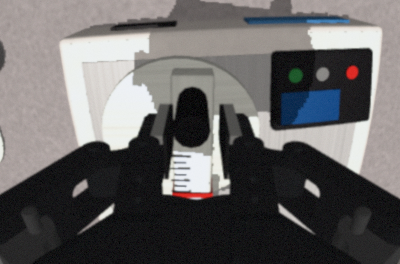

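The descent went 24 mm too deep, to a TCP height of 0.144. The fingers flank the knob and nothing is pressed. I open, raise and close the cage.

Call:
arm_command:
  rows: [42,0,0,0,0,0,0,42,0,0,-0.5,0,0,0,42,0,-0.1,-0.5,0,0,0,24,0,0,0,0,0,0,24,0,0,0,0,0,0]

```text
time_s: 8.6
position: [0.4242, 0.0597, 0.1699]
ee_rot: [-0.106, 3.139, 0.0]
force: [0.6, -0.1, -0.6]
gripper_width: 0.0238
gripper_force: 0.0
```

Call:
arm_command:
  rows: [24,-0.01,0.4,0,0,0,0.03,24,-0.02,0.5,0,0,0,0.06,24,-0.04,0.96,0,0,0,0.111,24,-0.04,0.96,0,0,0,0.111,24,-0.04,0.96,0,0,0,0.111,24,-0.04,0.96,0,0,0,0.111,24,-0.04,0.96,0,0,0,0.111,24,-0.04,0.96,0,0,0,0.111,24,-0.04,0.96,0,0,0,0.111,24,-0.04,0.96,0,0,0,0.111]

```text
time_s: 9.6
position: [0.4879, 0.2602, 0.1689]
ee_rot: [-1.082, -2.948, 0.001]
force: [0.9, 0.0, 0.1]
gripper_width: 0.0239
gripper_force: 0.0
```

Run:
```python
from h import *
s=bot.observe();plan([.558,.309,.169],31);print(s["force"],s["q"].round(2))
d=s["position"][:2]-[.700,.0747];print(np.hypot(*d),np.degrees(np.arctan2(d[1],d[0])))
```

```text
at [0.4879 0.2602 0.1689] yaw 49.69 zdown -1.0 shift [-0.875  3.303 -0.006] turn 0.415
[0.9271402  0.00633268 0.09524006] [ 0.35  0.42  1.49  0.    1.23 -0.52]
0.28174652893012975 138.83245586131588
```

Call:
arm_command:
  rows: [24,-0.1,0.96,0,0,0,0.111,24,-0.1,0.96,0,0,0,0.111,24,-0.1,0.8,0,0,0,0.09,24,-0.02,0.3,0,0,0,0.035,24,-0.02,0.3,0,0,0,0.035,24,0,0,0,0,0,0]

```text
time_s: 10.2
position: [0.5541, 0.3096, 0.1692]
ee_rot: [-1.507, -2.756, 0.001]
force: [-0.8, -0.3, 0.6]
gripper_width: 0.0238
gripper_force: 0.0
```

Run:
```python
from h import *
s=bot.observe();print(s["force"],s["q"].round(2),yaw(s))
d=s["position"][:2]-[.700,.0747];print(np.hypot(*d),np.degrees(np.arctan2(d[1],d[0])))
f=bot.grab_frame("wrist");cv2.imwrite("pics/w3.png",f["img"])
```

```text
[-0.79838564 -0.2727468   0.56844055] [ 0.39  0.57  1.24  0.    1.33 -0.18] 32.67885883125024
0.27657185347950847 121.84953921024696
```

View pics/w3.png

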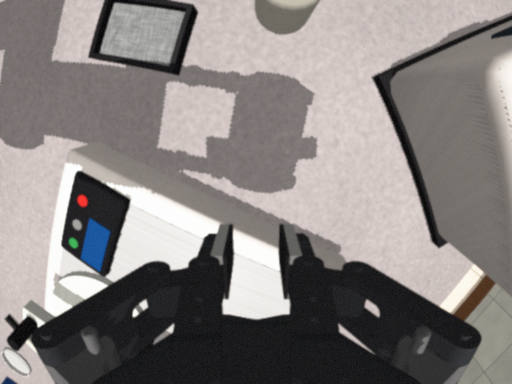

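The knob is not between the fingers, so the cage slipped off it. I'll look from above.

Run:
```python
from h import *
a=bot.grab_frame("scene");b=bot.grab_frame("top")
for l in "swing_knob thumb_tab load_seat pointer clamp_axis".split():
  for f in (a,b): print(l,[(np.round(d["at"],1).tolist(),round(d["confidence"],2)) for d in bot.landmark_of(f,l)][:3])
A=cv2.resize(a["img"][130:280,200:360],None,fx=2.5,fy=2.5);B=cv2.resize(b["img"][130:280,150:310],None,fx=2.5,fy=2.5)
cv2.imwrite("pics/ab4.png",np.hstack([A,B]))
```

```text
swing_knob [([289.7, 172.6], 0.96)]
swing_knob [([242.7, 238.0], 0.84)]
thumb_tab [([286.3, 203.6], 0.66)]
thumb_tab [([213.2, 198.1], 0.75), ([337.7, 259.4], 0.38)]
load_seat [([268.5, 192.1], 0.59)]
load_seat [([241.9, 201.7], 0.8)]
pointer [([274.8, 190.4], 0.82)]
pointer [([240.9, 212.3], 0.66)]
clamp_axis [([233.1, 137.8], 0.69), ([265.3, 194.7], 0.46)]
clamp_axis [([241.0, 186.7], 0.61)]
```

View pics/ab4.png

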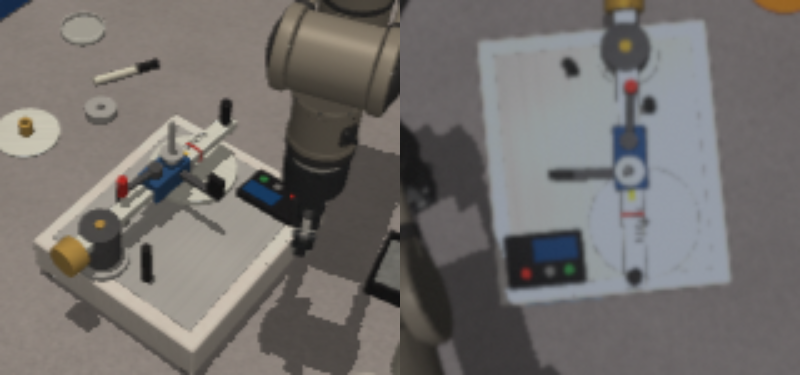

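Run:
```python
from h import *
f=bot.grab_frame("wrist")
s={"position":[.4234,.0622,.1441],"ee_rot":[.106,-3.139,0]}
for r,z in((250,.196),(258,.196),(212,.154),(222,.154)): print(r,atz(ray(f,(252,r),s),z).round(4))
t,e=[],0
a=bot.grab_frame("scene");b=bot.grab_frame("top")
def cen(u,v):
    p,e=tri([ray(a,u),ray(b,v)]);return p.round(4),round(e,4)
print("knob",cen((289.7,172.6),(242.7,238)),cen((289.5,170.5),(243.5,239.5)))
print("top-plane",atz(ray(b,(243.3,239.7)),.196),"seat",cen((268.5,192.1),(241.9,201.7)))
print(proj(b,[.4245,.0595,.178]),proj(a,[.4245,.0595,.178]))
```

```text
250 [0.4196 0.0599 0.196 ]
258 [0.4239 0.0602 0.196 ]
212 [0.4164 0.0593 0.154 ]
222 [0.4228 0.0597 0.154 ]
knob (array([0.4275, 0.0636, 0.1913]), np.float64(0.0013)) (array([0.4244, 0.0604, 0.198 ]), np.float64(0.0005))
top-plane [0.42397189 0.06067793 0.196     ] seat (array([0.5356, 0.0655, 0.1671]), np.float64(0.0034))
[243.93055278 238.93528559] [288.90281273 174.22032868]
```

The arm has not moved, and the knob is still at about (0.4225, 0.0605). With a partly open gripper the tips sit about 12 mm behind the TCP, so the cage was shallow. I go back, go deeper and actually pinch the knob.

Call:
arm_command:
  rows: [42,0,0,-0.9,0,0,0,42,0,0,-0.9,0,0,0,42,0,0,-0.9,0,0,0,42,0,0,-0.9,0,0,0]

```text
time_s: 11.4
position: [0.5539, 0.3097, 0.2607]
ee_rot: [-1.507, -2.757, -0.0]
force: [0.9, -0.0, 0.2]
gripper_width: 0.0419
gripper_force: 0.0
```

Call:
arm_command:
  rows: [42,-0.04,-0.96,0,0,0,-0.111,42,-0.04,-0.96,0,0,0,-0.111,42,-0.04,-0.96,0,0,0,-0.111,42,-0.04,-0.96,0,0,0,-0.111,42,-0.04,-0.96,0,0,0,-0.111,42,-0.04,-0.96,0,0,0,-0.111,42,-0.04,-0.96,0,0,0,-0.111,42,-0.04,-0.96,0,0,0,-0.111,42,-0.04,-0.96,0,0,0,-0.111,42,-0.04,-0.96,0,0,0,-0.111,42,-0.04,-0.96,0,0,0,-0.111,42,-0.04,-0.96,0,0,0,-0.111]

```text
time_s: 12.6
position: [0.4267, 0.0645, 0.2601]
ee_rot: [-0.078, 3.14, 0.0]
force: [0.8, -1.0, -0.3]
gripper_width: 0.0423
gripper_force: 0.0
```

Call:
arm_command:
  rows: [42,0,0,0,0,0,0,42,0,0,0,0,0,0]

```text
time_s: 12.8
position: [0.4271, 0.0653, 0.2599]
ee_rot: [-0.068, 3.141, 0.001]
force: [0.0, 0.2, 1.1]
gripper_width: 0.0421
gripper_force: 0.0
```

Run:
```python
from h import *
plan([.4225,.0605,.150],93.5)
f,s=see("swing_knob")
for d in bot.landmark_of(f,"swing_knob")[:1]: print(atz(ray(f,d["at"],s),.178))
```

```text
at [0.4271 0.0653 0.2599] yaw 92.47 zdown -1.0 shift [ 0.194 -0.186  4.397] turn -0.023
swing_knob [250.2 177.1] 0.69
[0.4213828  0.06020915 0.178     ]
```

Call:
arm_command:
  rows: [42,0.1,-0.1,0.8,0,0,0,42,0.1,-0.1,0.8,0,0,0,42,0,0,0.8,0,0,0,42,0,0,0.8,0,0,0,42,0,0,0.6,0,0,0,42,0,0,0.4,0,0,0,10,0,0,0,0,0,0,10,0,0,0,0,0,0,10,0,0,0,0,0,0]
  grip_force: 20

```text
time_s: 13.85
position: [0.4224, 0.0605, 0.1551]
ee_rot: [-0.072, 3.14, 0.001]
force: [-0.2, 0.9, -3.6]
gripper_width: 0.0163
gripper_force: 19.7
```

Call:
arm_command:
  rows: [10,0,0,-0.3,0,0,0,10,0,0.1,0,0,0,0.015,10,-0.01,0.4,0,0,0,0.045,10,-0.01,0.4,0,0,0,0.046]

```text
time_s: 14.25
position: [0.4202, 0.0823, 0.1616]
ee_rot: [-0.063, -3.136, 0.002]
force: [-5.5, -2.2, -14.3]
gripper_width: 0.0156
gripper_force: 20.1
```

Run:
```python
from h import *
f,s=see("swing_knob","top");plan([.4225,.0605,.150]);print(s["force"],s["gripper_width"],s["gripper_force"])
print([proj(f,p) for p in([.4225,.0605,.178],[*s["position"][:2],.178])])
```

```text
swing_knob [235.4 238.1] 0.82
at [0.4203 0.0836 0.1616] yaw 87.85 zdown -0.99999 shift [-0.126 -0.919  0.462] turn None
[ -5.47349163  -2.19679337 -14.30081845] 0.01558504028969498 20.09440126188565
[array([243.57572461, 239.6172507 ]), array([236.08144918, 240.26731511])]
```

Call:
arm_command:
  rows: [10,-0.1,0.5,0.15,0,0,0.06,10,-0.04,0.9,0,0,0,0.105,10,-0.04,0.9,0,0,0,0.105,10,-0.04,0.9,0,0,0,0.105,10,-0.04,0.9,0,0,0,0.105,10,-0.04,0.9,0,0,0,0.105]

```text
time_s: 14.95
position: [0.4539, 0.2042, 0.1601]
ee_rot: [-0.774, -3.037, -0.001]
force: [-16.7, 3.4, 6.9]
gripper_width: 0.0153
gripper_force: 26.5
```

Run:
```python
from h import *
s=bot.observe();print(s["force"],yaw(s),s["gripper_width"])
d=s["position"][:2]-[.700,.0747];print(s["position"],np.hypot(*d),np.degrees(np.arctan2(d[1],d[0])))
```

```text
[-16.69493607   3.44096124   6.85037539] 61.40538563952066 0.01534119994234866
[0.45394259 0.20422731 0.16007299] 0.27806756599317767 152.23719151676906
```

Call:
arm_command:
  rows: [10,0.06,0.9,0,0,0,0.105,10,-0.02,0.9,0,0,0,0.105,10,-0.02,0.9,0,0,0,0.105,10,-0.02,0.9,0,0,0,0.105,10,-0.02,0.5,0,0,0,0.06]

```text
time_s: 15.45
position: [0.5195, 0.2855, 0.1602]
ee_rot: [-1.331, -2.845, -0.005]
force: [-7.3, 3.1, 1.6]
gripper_width: 0.0153
gripper_force: 25.8
```

Run:
```python
from h import *
s=bot.observe();print(s["force"],yaw(s),s["gripper_width"])
d=s["position"][:2]-[.700,.0747];print(s["position"],np.hypot(*d),np.degrees(np.arctan2(d[1],d[0])))
```

```text
[-7.31699308  3.05213646  1.60527501] 39.86496189592907 0.015334342951709608
[0.519538   0.28547974 0.1602124 ] 0.2774790664799126 130.56894391139824
```

Call:
arm_command:
  rows: [10,0,0.5,0,0,0,0.06,10,0,0.4,0,0,0,0.045,10,0,0.3,0,0,0,0.035,10,0,0.2,0,0,0,0.02,10,0,0.15,0,0,0,0.015,10,0,0,0,0,0,0,10,0,0,0,0,0,0]

```text
time_s: 16.15
position: [0.5442, 0.304, 0.16]
ee_rot: [-1.515, -2.742, 0.016]
force: [-26.5, -10.3, 10.3]
gripper_width: 0.0156
gripper_force: 27.5
```

Run:
```python
from h import *
s=bot.observe();print(s["force"],yaw(s),s["gripper_width"])
d=s["position"][:2]-[.700,.0747];print(s["position"],np.hypot(*d),np.degrees(np.arctan2(d[1],d[0])))
```

```text
[-26.47868672 -10.28797664  10.31267861] 32.15566593074941 0.015563553743817765
[0.54421002 0.30399598 0.160029  ] 0.2772132109881631 124.19326246719635
```

Call:
arm_command:
  rows: [42,0,0,0,0,0,0,42,0,0,0,0,0,0,42,0,0,-0.8,0,0,0,42,0,0,-0.8,0,0,0,42,0,0,-0.8,0,0,-0.16,42,0,0,-0.8,0,0,-0.16,42,0,0,-0.8,0,0,-0.16,42,0,0,-0.8,0,0,-0.16,42,0,0,-0.8,0,0,-0.16,42,0,0,-0.8,0,0,-0.16,42,0,0,0,0,0,-0.16,42,0,0,0,0,0,-0.16]

```text
time_s: 17.35
position: [0.5518, 0.3064, 0.3213]
ee_rot: [0.001, 3.135, 0.004]
force: [0.0, -0.1, -0.2]
gripper_width: 0.042
gripper_force: 0.0
```

Run:
```python
from h import *
plan([.43,.055,.32],90)
for n in("scene","top"):
  for l in ("swing_knob","spindle_foot","hinge_axis"):
    f,s=see(l,n,2)
```

```text
at [0.5518 0.3064 0.3213] yaw 89.97 zdown -0.99998 shift [ 4.8650e+00 -1.0058e+01 -5.0000e-03] turn -0.001
swing_knob [318.7 229.6] 0.85
spindle_foot [359.5 239.6] 0.7
hinge_axis [239.  220.8] 0.98
swing_knob [163.4 197.6] 0.64
swing_knob [322.2 230.6] 0.2
spindle_foot [247.1 216.9] 0.57
hinge_axis [239.8 147.9] 0.81
```

Call:
arm_command:
  rows: [42,0.44,-0.91,0,0,0,0,42,0.44,-0.91,0,0,0,0,42,0.44,-0.91,0,0,0,0,42,0.44,-0.91,0,0,0,0,42,0.44,-0.91,0,0,0,0,42,0.44,-0.91,0,0,0,0,42,0.44,-0.91,0,0,0,0,42,0.44,-0.91,0,0,0,0,42,0.44,-0.91,0,0,0,0,42,0.44,-0.91,0,0,0,0,42,0.44,-0.91,0,0,0,0,42,0,0,0,0,0,0]

```text
time_s: 19.15
position: [0.4268, 0.0548, 0.319]
ee_rot: [0.014, 3.141, -0.001]
force: [0.7, -0.3, 0.2]
gripper_width: 0.0423
gripper_force: 0.0
```

Run:
```python
from h import *
plan([.48,.053,.32],90)
f,s=see("spindle_foot");cv2.imwrite("pics/w5.png",cv2.resize(f["img"][150:300,150:350],None,fx=3,fy=3,interpolation=2))
for d in bot.landmark_of(f,"spindle_foot")[:1]: print(atz(ray(f,d["at"],s),.092))
np.savez("w5.npz",p=s["position"],r=s["ee_rot"])
```

```text
at [0.4268 0.0548 0.319 ] yaw 89.49 zdown -1.0 shift [-2.127 -0.055 -0.039] turn -0.011
spindle_foot [253.5 190.6] 0.92
[0.47662884 0.05128856 0.092     ]
```

View pics/w5.png

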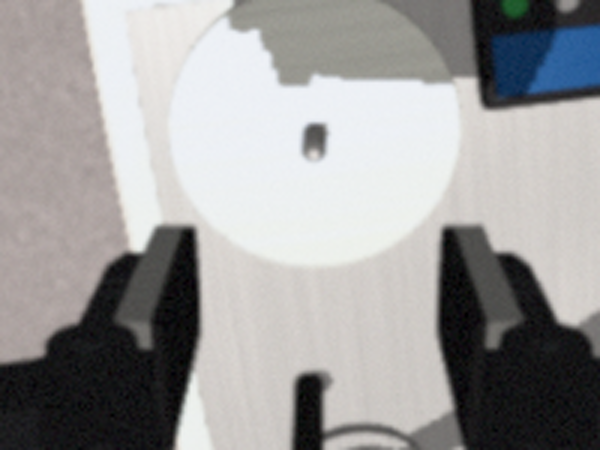

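The spindle's foot shows at full-frame px (255,192) and its tip at (254,202). I take a second view on the way to the disc.

Call:
arm_command:
  rows: [42,-0.5,-0.8,0,0,0,0,42,-0.5,-0.8,0,0,0,0,42,-0.5,-0.8,0,0,0,0,42,-0.5,-0.8,0,0,0,0,42,-0.2,-0.3,0,0,0,0,42,0,0,0,0,0,0,42,0,0,0,0,0,0]

```text
time_s: 20.0
position: [0.482, -0.0303, 0.3184]
ee_rot: [-0.009, -3.141, -0.001]
force: [0.5, 1.0, 0.4]
gripper_width: 0.0424
gripper_force: 0.0
```

Run:
```python
from h import *
z=np.load("w5.npz")
f,s=see("spindle_foot");at=bot.landmark_of(f,"spindle_foot")[0]["at"]
s5={"position":z["p"],"ee_rot":z["r"]}
print(s["position"],"2view foot net",tri([ray(f,at,s),ray(f,(253.5,190.6),s5)]))
print([atz(ray(f,(255.3,192.3),s5),.092),atz(ray(f,(254.3,202.3),s5),.124),atz(ray(f,at,s),.092)])
u,v=np.round(at).astype(int)
c1=cv2.resize(f["img"][v-60:v+60,u-60:u+60],None,fx=3.3,fy=3.3,interpolation=2)
print("crop origin",u-60,v-60)
see("test_disc",f=f);see("weight1",f=f)
ds=[d["at"] for d in bot.landmark_of(f,"test_disc")[:3]]
for d in ds: print(d,atz(ray(f,d,s),0))
cv2.imwrite("pics/w6.png",np.hstack([c1,cv2.resize(f["img"][:, :400],(413,396))]))
```

```text
spindle_foot [316.9 157. ] 0.77
spindle_foot [434.7 242.1] 0.69
spindle_foot [441.4 237.9] 0.66
[ 0.48199395 -0.03027744  0.31837975] 2view foot net (array([0.47975519, 0.05297328, 0.09276985]), np.float64(0.003631683357975152))
[array([0.47915509, 0.05381174, 0.092     ]), array([0.4831719 , 0.05250905, 0.124     ]), array([0.4831389, 0.0550117, 0.092    ])]
crop origin 257 97
test_disc [206.5 311.5] 0.88
test_disc [127.7 196.5] 0.64
test_disc [440.8 237.6] 0.46
weight1 [152.1 128.7] 0.7
[206.5, 311.5] [ 0.82636154 -0.13587386  0.        ]
[127.7, 196.5] [ 0.56935116 -0.26823096  0.        ]
[440.8, 237.6] [0.66622005 0.36468278 0.        ]
```

View pics/w6.png

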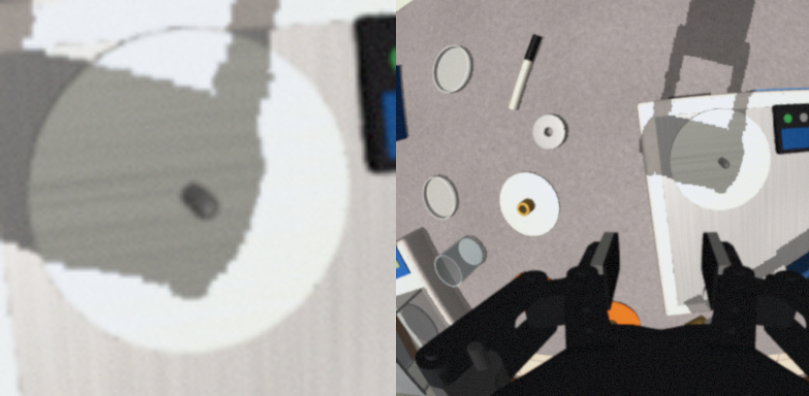

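Run:
```python
from h import *
z=np.load("w5.npz");s5={"position":z["p"],"ee_rot":z["r"]}
s=bot.observe();f=bot.grab_frame("wrist")
print(atz(ray(f,(315.5,155.2),s),.092),atz(ray(f,(319.3,159.2),s),.124))
print("foot",tri([ray(f,(315.5,155.2),s),ray(f,(255.3,192.3),s5)]),"top",tri([ray(f,(319.5,159.5),s),ray(f,(254.3,202.3),s5)]))
plan([.53,-.27,.25])
```

```text
[0.48091949 0.05240897 0.092     ] [0.48060533 0.05102075 0.124     ]
foot (array([0.4820691 , 0.05396364, 0.08347452]), np.float64(0.00035942067938128994)) top (array([0.48188517, 0.05187133, 0.12466189]), np.float64(0.0011948664167959373))
at [ 0.482  -0.0308  0.3188] yaw 89.69 zdown -1.0 shift [-1.97  -9.556  2.751] turn None
```

Call:
arm_command:
  rows: [50,-0.2,-0.96,0.27,0,0,0,50,-0.2,-0.96,0.27,0,0,0,50,-0.2,-0.96,0.27,0,0,0,50,-0.2,-0.96,0.27,0,0,0,50,-0.2,-0.96,0.27,0,0,0,50,-0.2,-0.96,0.27,0,0,0,50,-0.2,-0.96,0.27,0,0,0,50,-0.2,-0.96,0.27,0,0,0,50,-0.2,-0.96,0.27,0,0,0,50,-0.2,-0.96,0.27,0,0,0,50,0,0,0,0,0,0,50,0,0,0,0,0,0]

```text
time_s: 21.55
position: [0.5305, -0.2714, 0.2507]
ee_rot: [-0.011, -3.141, -0.001]
force: [-1.1, 0.6, 0.3]
gripper_width: 0.0501
gripper_force: 0.0
```

```bash
cat >> h.py <<'E'
def disc(f,s):
    "centre of pale disc's outer edge: biggest mask -> contour fit at z"
    m=[(d["confidence"],d["mask"],d["box"]) for d in bot.trace(f,"test_disc")]
    return m
E
python3 - <<'E'
from h import *
s=bot.observe();f=bot.grab_frame("wrist");print(s["position"],yaw(s))
g=cv2.cvtColor(f["img"],cv2.COLOR_BGR2HSV)
for d in bot.trace(f,"test_disc")[:3]:
    m=d["mask"]; print(d["confidence"],d["box"],g[m].mean(0).round())
see("test_disc",f=f)
d=max(bot.trace(f,"test_disc"),key=lambda d:-g[d["mask"]][:,1].mean())
m=d["mask"].astype(np.uint8)
c=max(cv2.findContours(m,cv2.RETR_EXTERNAL,cv2.CHAIN_APPROX_NONE)[0],key=len)[:,0]
W=np.array([atz(ray(f,p,s),.006)[:2] for p in c])
(cx,cy),r=cv2.minEnclosingCircle((W*1000).astype(np.float32));print("mec",cx,cy,r)
A=np.c_[2*W,np.ones(len(W))];x=np.linalg.lstsq(A,(W**2).sum(1),rcond=None)[0];print("fit",x[:2],np.sqrt(x[2]+x[0]**2+x[1]**2))
b=d["box"];i=f["img"][int(b[1])-10:int(b[1]+b[3])+10,max(0,int(b[0])-10):int(b[0]+b[2])+10]
print(b,i.shape);cv2.imwrite("pics/w7.png",cv2.resize(i,None,fx=3.5,fy=3.5,interpolation=2))
plan([x[0],x[1],.2],90)
E
```

```text
[ 0.53052463 -0.27142988  0.25067444] 89.60765873013072
0.92 [218.3, 138.3, 81.2, 80.4] [ 74.  16. 210.]
0.71 [302.4, 300.9, 53.7, 24.5] [ 13. 195. 208.]
0.55 [214.3, 262.3, 66.2, 56.0] [ 14. 200. 223.]
test_disc [260.  180.2] 0.89
test_disc [249.7 289.4] 0.64
mec 570.6488647460938 -266.1877136230469 60.91189193725586
fit [ 0.57086108 -0.26650278] 0.05942519418170545
[218.3, 138.3, 81.2, 80.4] (100, 101, 3)
at [ 0.5309 -0.2706  0.2517] yaw 89.71 zdown -1.0 shift [-1.596  0.174  2.07 ] turn -0.006
```

View pics/w7.png

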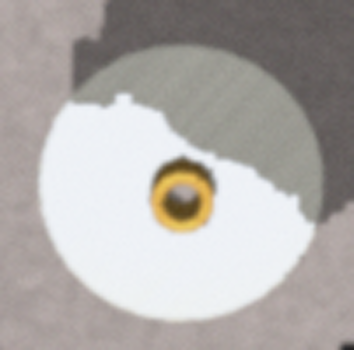

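The pale disc is well fitted, with centre (0.571, -0.2665) and radius 59.4 mm. I descend and grip the hub.

Call:
arm_command:
  rows: [50,-0.6,0.1,0.7,0,0,0,50,-0.6,0.05,0.8,0,0,0,50,-0.4,0.02,1,0,0,0,50,0,0,1,0,0,0,50,0,0,1,0,0,0,50,0,0,1,0,0,0,50,0,0,1,0,0,0,50,0,0,0.5,0,0,0,50,0,0,0,0,0,0]

```text
time_s: 22.65
position: [0.57, -0.2665, 0.0747]
ee_rot: [-0.008, -3.139, -0.003]
force: [0.1, 0.5, 0.2]
gripper_width: 0.0498
gripper_force: 0.0
```

Run:
```python
from h import *
plan([.5709,-.2665,.009],90)
f,s=see("test_disc")
g=cv2.cvtColor(f["img"],cv2.COLOR_BGR2HSV);m=cv2.inRange(g,(10,120,60),(35,255,255))
n,_,st,c=cv2.connectedComponentsWithStats(m)
for i in range(1,n):
    if st[i,4]>60: print(st[i],c[i].round(1),atz(ray(f,c[i],s),.03).round(4))
```

```text
at [ 0.57   -0.2665  0.0747] yaw 89.69 zdown -0.99999 shift [-0.043 -0.006  2.626] turn -0.007
test_disc [257.9 188.7] 0.96
[241 176  31  36 791] [256.  194.2] [ 0.5683 -0.2661  0.03  ]
[234 315  27   5  71] [248.4 316.7] [ 0.69   -0.2738  0.03  ]
[360 344  40  25 464] [382.6 353.4] [ 0.7614 -0.1216  0.03  ]
```

Call:
arm_command:
  rows: [50,0,0,0.8,0,0,0,50,0,0,0.8,0,0,0,50,0,0,0.6,0,0,0,50,0,0,0.35,0,0,0,50,0,0,0,0,0,0,10,0,0,0,0,0,0,10,0,0,0,0,0,0,10,0,0,0,0,0,0]
  grip_force: 50

```text
time_s: 23.55
position: [0.5713, -0.2678, 0.0133]
ee_rot: [0.01, 3.14, -0.001]
force: [0.4, -0.2, -0.7]
gripper_width: 0.0102
gripper_force: 0.0
```

Call:
arm_command:
  rows: [10,0,0,0,0,0,0,10,0,0,-0.5,0,0,0,10,0,0,-0.8,0,0,0,10,0,0,-0.9,0,0,0,10,0,0,-1,0,0,0,10,0,0,-1,0,0,0,10,0,0,-1,0,0,0,10,0,0,-1,0,0,0,10,0,0,-0.6,0,0,0,10,0,0,0,0,0,0,10,0,0,0,0,0,0]

```text
time_s: 24.65
position: [0.5706, -0.2674, 0.1825]
ee_rot: [0.009, 3.141, -0.0]
force: [0.2, -0.2, -0.3]
gripper_width: 0.01
gripper_force: 0.0
```

Run:
```python
from h import *
plan([.481,.0525,.18],90)
s=bot.observe();f=bot.grab_frame("wrist");cv2.imwrite("pics/w8.png",f["img"][100:,130:400])
print(s["force"],s["gripper_width"],R.from_rotvec(s["ee_rot"]).as_matrix()[:,2])
see("test_disc",f=f)
d=bot.trace(f,"test_disc")[0];c=max(cv2.findContours(d["mask"].astype(np.uint8),0,1)[0],key=len)[:,0]
np.savez("w8.npz",c=c,p=s["position"],r=s["ee_rot"])
```

```text
at [ 0.5706 -0.2674  0.1825] yaw 89.65 zdown -1.0 shift [ 3.662 12.776  0.097] turn -0.008
[ 0.24741907 -0.21799689 -0.29850759] 0.009957222516641296 [ 3.58820922e-04 -1.94748474e-04 -9.99999917e-01]
test_disc [241.1 296.4] 0.82
test_disc [257.5 162.2] 0.81
```

View pics/w8.png

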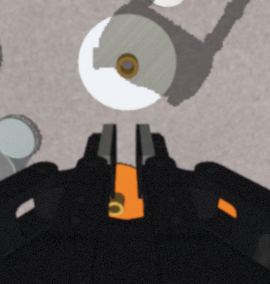

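The fingers closed over the hub without touching it. With the earlier missed cage, this suggests the finger ends sit about 25 mm above the reported TCP. The disc is untouched, with its hub at full-frame px (257,165). I go down again by feel.

Call:
arm_command:
  rows: [36,0,0,1,0,0,0,36,0,0,1,0,0,0,36,0,0,1,0,0,0,36,0,0,1,0,0,0,36,0,0,1,0,0,0,36,0,0,0.8,0,0,0,36,0,0,0.6,0,0,0,36,0,0,0.4,0,0,0,36,0,0,0.2,0,0,0,36,0,0,0.2,0,0,0,36,0,0,0.1,0,0,0,36,0,0,0,0,0,0]

```text
time_s: 26.0
position: [0.5708, -0.2676, -0.0001]
ee_rot: [0.009, 3.141, -0.0]
force: [-0.4, -0.3, -0.5]
gripper_width: 0.036
gripper_force: 0.0
```

Call:
arm_command:
  rows: [36,0,0,0.1,0,0,0,36,0,0,0.1,0,0,0,36,0,0,0,0,0,0]

```text
time_s: 26.3
position: [0.5706, -0.2674, -0.0054]
ee_rot: [-0.01, -3.141, -0.0]
force: [-0.4, 0.4, -0.5]
gripper_width: 0.0361
gripper_force: 0.0
```

Call:
arm_command:
  rows: [10,0,0,0,0,0,0,10,0,0,0,0,0,0,10,0,0,0,0,0,0]
  grip_force: 25

```text
time_s: 26.6
position: [0.5708, -0.2675, -0.005]
ee_rot: [0.009, 3.141, 0.0]
force: [-0.4, 0.9, 1.0]
gripper_width: 0.0232
gripper_force: 24.6
```

Contact confirmed: the hub is between the pads. I open and go deeper until I feel the disc.

Call:
arm_command:
  rows: [36,0,0,0,0,0,0,36,0,0,0,0,0,0,36,0,0,0.15,0,0,0,36,0,0,0.15,0,0,0,36,0,0,0,0,0,0]

```text
time_s: 27.1
position: [0.5703, -0.2672, -0.0136]
ee_rot: [-0.01, -3.14, -0.001]
force: [-0.1, 0.6, -0.4]
gripper_width: 0.0362
gripper_force: 0.0
```

Call:
arm_command:
  rows: [36,0,0,0.1,0,0,0,36,0,0,0.1,0,0,0,36,0,0,0,0,0,0]

```text
time_s: 27.4
position: [0.5705, -0.2674, -0.0182]
ee_rot: [-0.01, -3.141, -0.001]
force: [1.2, 0.2, -0.6]
gripper_width: 0.0362
gripper_force: 0.0
```

Call:
arm_command:
  rows: [36,0,0,0.1,0,0,0,36,0,0,0.1,0,0,0,36,0,0,0,0,0,0]

```text
time_s: 27.7
position: [0.5705, -0.2674, -0.0232]
ee_rot: [-0.01, -3.141, -0.001]
force: [-0.6, 0.2, 0.5]
gripper_width: 0.0358
gripper_force: 0.0
```

Call:
arm_command:
  rows: [10,0,0,0,0,0,0,10,0,0,0,0,0,0,10,0,0,0,0,0,0,10,0,0,0,0,0,0]
  grip_force: 60

```text
time_s: 28.1
position: [0.5708, -0.2676, -0.0226]
ee_rot: [0.01, 3.141, -0.0]
force: [-0.2, -0.3, 0.8]
gripper_width: 0.0235
gripper_force: 59.3
```

Call:
arm_command:
  rows: [10,0,0,-0.2,0,0,0,10,0,0,-0.5,0,0,0,10,0,0,-0.9,0,0,0,10,0,0,-1,0,0,0,10,0,0,-1,0,0,0,10,0,0,-1,0,0,0,10,0,0,-1,0,0,0,10,0,0,-1,0,0,0,10,0,0,-1,0,0,0,10,0,0,-0.5,0,0,0,10,0,0,0,0,0,0,10,0,0,0,0,0,0]

```text
time_s: 29.3
position: [0.5703, -0.2672, 0.179]
ee_rot: [-0.009, -3.141, -0.001]
force: [0.3, -0.3, -1.7]
gripper_width: 0.0237
gripper_force: 59.0
```

Run:
```python
from h import *
plan([.481,.0525,.18],90)
s=bot.observe();f=bot.grab_frame("wrist");cv2.imwrite("pics/w9.png",f["img"][100:,130:400])
print(s["force"],s["gripper_width"])
for d in bot.trace(f,"test_disc")[:3]:
    print(d["box"],d["confidence"])
see("test_disc",f=f)
np.save("w9.npy",f["img"])
```

```text
at [ 0.5703 -0.2672  0.179 ] yaw 89.66 zdown -1.0 shift [ 3.649 12.767 -0.027] turn -0.008
[ 0.2595982  -0.31999818 -1.73124486] 0.02368532572805079
[152.4, 126.9, 210.0, 190.7] 0.81
[474.9, 280.1, 36.6, 58.8] 0.7
[340.5, 302.9, 34.9, 39.2] 0.57
test_disc [255.9 233.9] 0.94
test_disc [340.9 322.9] 0.45
```

View pics/w9.png

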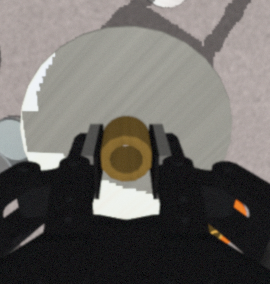

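```bash
cat > fit.py <<'E'
from h import *
from scipy.optimize import least_squares
def rim(f,s,R0=.06,lab="test_disc",rowmax=235,dbg=None):
    d=bot.trace(f,lab)[0];m=d["mask"].astype(np.uint8)
    c=max(cv2.findContours(m,0,1)[0],key=len)[:,0].astype(float)
    h=cv2.convexHull(c.astype(np.float32)[:,None])[:,0]
    dist=np.array([cv2.pointPolygonTest(h[:,None],tuple(map(float,p)),True) for p in c])
    c=c[(dist<1.5)&(c[:,1]<rowmax)]
    rs=[ray(f,p,s) for p in c]
    def res(x): return [np.hypot(*(atz(r,x[2])[:2]-x[:2]))-R0 for r in rs]
    p=np.array(s["position"])
    o=least_squares(res,[p[0],p[1],p[2]],loss="soft_l1",f_scale=.001)
    o2=least_squares(lambda x:res([x[0],x[1],o.x[2]]),o.x[:2])
    return o.x,np.std(res(o.x)),len(c)
E
python3 - <<'E'
from fit import *
s=bot.observe();f=bot.grab_frame("wrist")
x,e,n=rim(f,s);print("rim top centre",x,"std",e,n,"rel tcp",x-s["position"])
# hub top brass ring
g=cv2.cvtColor(f["img"],cv2.COLOR_BGR2HSV);m=cv2.inRange(g,(10,100,60),(35,255,255));m[:200]=0;m[300:]=0;m[:,:220]=0;m[:,300:]=0
ys,xs=np.nonzero(m);print(xs.min(),xs.max(),ys.min(),ys.max())
for u in((257,258),): print("hub top at z_top+.024",atz(ray(f,u,s),x[2]+.024))
E
```

```text
rim top centre [ 0.57107897 -0.26710285  0.20424509] std 0.00027881266392927134 310 rel tcp [ 1.02072248e-03 -1.03104014e-05  2.61818939e-02]
230 281 217 280
hub top at z_top+.024 [ 0.57127194 -0.26661479  0.22824509]
```

Run:
```python
from fit import *
z=np.load("w5.npz");s={"position":z["p"],"ee_rot":z["r"]};f=bot.grab_frame("wrist")
g=cv2.GaussianBlur(cv2.cvtColor(cv2.imread("pics/w5.png"),6),(0,0),2).astype(float)
pts=[]
for a in np.radians(np.arange(-15,196,3)):
    r=np.arange(115,165);x=315+r*np.cos(a);y=125+r*np.sin(a)
    v=g[y.astype(int),x.astype(int)];dv=v[4:]-v[:-4];k=dv.argmin()
    if dv[k]<-6: pts.append((x[k+2],y[k+2]))
pts=np.array(pts);px=(pts+.5)/3-.5+150
rs=[ray(f,p,s) for p in px]
res=lambda q:[np.hypot(*(atz(r,.092)[:2]-q[:2]))-q[2] for r in rs]
o=least_squares(res,[.48,.053,.07],loss="soft_l1",f_scale=.0005);print(len(px),o.x,np.median(np.abs(res(o.x))))
plan([.480,.0525,.16],90)
```

```text
70 [0.48184917 0.05284004 0.06942545] 0.00042167319890417526
at [ 0.5704 -0.2674  0.1788] yaw 89.65 zdown -1.0 shift [ 3.694 12.771  0.77 ] turn -0.008
```

Call:
arm_command:
  rows: [10,0.28,0.98,0,0,0,0,10,0.28,0.98,0,0,0,0,10,0.28,0.98,0,0,0,0,10,0.28,0.98,0,0,0,0,10,0.28,0.98,0,0,0,0,10,0.28,0.98,0,0,0,0,10,0.28,0.98,0,0,0,0,10,0.28,0.98,0,0,0,0,10,0.28,0.98,0,0,0,0,10,0.28,0.98,0,0,0,0,10,0.28,0.98,0,0,0,0,10,0.28,0.98,0,0,0,0]

```text
time_s: 30.8
position: [0.4881, 0.0279, 0.1797]
ee_rot: [-0.01, -3.141, -0.0]
force: [-0.3, 0.6, -2.2]
gripper_width: 0.0232
gripper_force: 59.2
```

Call:
arm_command:
  rows: [10,0.2,0.5,0,0,0,0,10,0.1,0.3,0,0,0,0,10,0,0.2,0.5,0,0,0,10,0,0,0.5,0,0,0,10,0,0,0,0,0,0,10,0,0,0,0,0,0]

```text
time_s: 31.4
position: [0.4814, 0.0515, 0.1549]
ee_rot: [-0.01, -3.141, 0.0]
force: [0.1, -0.4, -2.0]
gripper_width: 0.0232
gripper_force: 59.2
```

Run:
```python
from fit import *
plan([.4805,.0528,.12],90)
s=bot.observe();f=bot.grab_frame("wrist");x,e,n=rim(f,s);print("rim rel",x-s["position"],e,n,s["q"])
a=bot.grab_frame("scene");cv2.imwrite("pics/s10.png",cv2.resize(a["img"][130:260,200:370],None,fx=4,fy=4,interpolation=2))
```

```text
at [0.4814 0.0515 0.1549] yaw 89.62 zdown -1.0 shift [0.038 0.052 1.396] turn -0.008
rim rel [ 5.43912508e-04 -4.56845429e-05  2.69275641e-02] 0.0002399239236516282 311 [-5.17726569e-02  3.11617492e-01  1.70243605e+00 -1.54601420e-04
  1.12766350e+00 -1.61588020e+00]
```

View pics/s10.png

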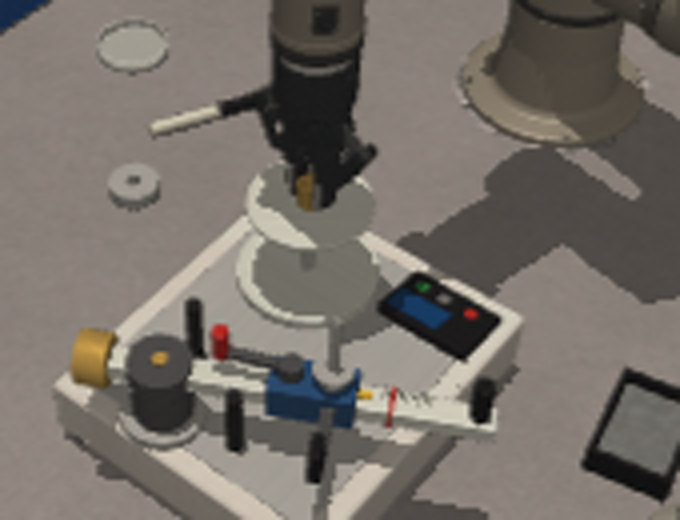

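Call:
arm_command:
  rows: [10,0.01,0.05,0.6,0,0,0,10,0,0,0.6,0,0,0,10,0,0,0.4,0,0,0,10,0,0,0.3,0,0,0,10,0,0,0.2,0,0,0,10,0,0,0.2,0,0,0,10,0,0,0,0,0,0]

```text
time_s: 32.25
position: [0.4808, 0.0533, 0.0969]
ee_rot: [-0.01, -3.141, -0.0]
force: [-0.0, 0.4, -2.3]
gripper_width: 0.0232
gripper_force: 59.3
```

Call:
arm_command:
  rows: [10,0,0,0.1,0,0,0,10,0,0,0.1,0,0,0,10,0,0,0.1,0,0,0,10,0,0,0,0,0,0]

```text
time_s: 32.65
position: [0.4807, 0.0533, 0.0895]
ee_rot: [-0.009, -3.141, -0.0]
force: [-0.2, -0.1, -3.0]
gripper_width: 0.0235
gripper_force: 59.3
```

The spindle is inside the bore with no contact force, so I continue down.

Call:
arm_command:
  rows: [10,0,0,0.2,0,0,0,10,0,0,0.2,0,0,0,10,0,0,0.15,0,0,0,10,0,0,0.1,0,0,0,10,0,0,0,0,0,0]

```text
time_s: 33.15
position: [0.4807, 0.0533, 0.0731]
ee_rot: [-0.009, -3.141, -0.0]
force: [0.5, -0.1, -2.9]
gripper_width: 0.0235
gripper_force: 59.3
```

Call:
arm_command:
  rows: [10,0,0,0.08,0,0,0,10,0,0,0.04,0,0,0,10,0,0,0,0,0,0]

```text
time_s: 33.45
position: [0.4809, 0.0533, 0.0705]
ee_rot: [-0.009, -3.142, -0.0]
force: [0.6, 0.1, -2.7]
gripper_width: 0.0236
gripper_force: 59.3
```

Within a millimetre of the turntable. I release, rise, and check.

Call:
arm_command:
  rows: [36,0,0,0.02,0,0,0,36,0,0,0,0,0,0,36,0,0,0,0,0,0,36,0,0,-0.4,0,0,0,36,0,0,-0.8,0,0,0,36,0,0,-1,0,0,0,36,0,0,-1,0,0,0,36,0,0,-1,0,0,0,36,0,0,-1,0,0,0,36,0,0,-1,0,0,0,36,0,0,-1,0,0,0,36,0,0,-1,0,0,0]

```text
time_s: 34.65
position: [0.4807, 0.0533, 0.2771]
ee_rot: [0.009, 3.14, 0.0]
force: [0.4, -1.1, 0.4]
gripper_width: 0.0358
gripper_force: 0.0
```

Call:
arm_command:
  rows: [36,0,0,-1,0,0,0,36,0,0,-1,0,0,0,36,0,0,0,0,0,0,36,0,0,0,0,0,0]

```text
time_s: 35.05
position: [0.4808, 0.0533, 0.3257]
ee_rot: [0.009, 3.14, 0.0]
force: [-0.1, 0.8, -0.2]
gripper_width: 0.036
gripper_force: 0.0
```

Run:
```python
from fit import *
s=bot.observe();f=bot.grab_frame("wrist");print(s["position"],s["force"])
x,e,n=rim(f,s,rowmax=400);print("disc rim centre",x,e,n)
a=bot.grab_frame("scene");b=bot.grab_frame("top")
print(proj(a,[.481,.0528,.092]),[ (d["at"],d["confidence"]) for d in bot.landmark_of(a,"test_disc")])
def L(f,l): return bot.landmark_of(f,l)[0]["at"]
for l in("hinge_axis","swing_knob","thumb_tab"):
    u,v=L(a,l),L(b,l);print(l,tri([ray(a,u),ray(b,v)]))
```

```text
[0.48083831 0.0532849  0.32570983] [-0.05740432  0.75642152 -0.1821097 ]
disc rim centre [0.46810595 0.035863   0.50098571] 8.7776389940448e-17 90
[276.68611229 196.23663911] [([168.9, 203.8], 0.75), ([176.0, 231.5], 0.72), ([275.9, 197.1], 0.68)]
hinge_axis (array([0.69476129, 0.07220722, 0.15106256]), np.float64(0.0037487054666199633))
swing_knob (array([0.55035801, 0.30700037, 0.18984283]), np.float64(0.002967746454373475))
thumb_tab (array([0.67624383, 0.24858802, 0.18128197]), np.float64(0.005828770239263685))
```

Call:
arm_command:
  rows: [42,-0.25,0.92,0,0,0,0,42,-0.25,0.92,0,0,0,0,42,-0.25,0.92,0,0,0,0,42,-0.25,0.92,0,0,0,0,42,-0.25,0.92,0,0,0,0,42,-0.25,0.92,0,0,0,0,42,-0.25,0.92,0,0,0,0,42,-0.25,0.92,0,0,0,0,42,-0.25,0.92,0,0,0,0,42,-0.25,0.92,0,0,0,0,42,-0.25,0.9,0,0,0,0]

```text
time_s: 36.7
position: [0.5514, 0.3064, 0.3249]
ee_rot: [-0.009, -3.141, 0.0]
force: [-0.1, -0.1, -0.2]
gripper_width: 0.042
gripper_force: 0.0
```

Call:
arm_command:
  rows: [42,0,0,0.4,0,0,0.16,42,0,0,0.4,0,0,0.16,42,0,0,0.4,0,0,0.16,42,0,0,0.4,0,0,0.16,42,0,0,0.4,0,0,0.16,42,0,0,0.4,0,0,0.16,42,0,0,0.4,0,0,0.16,42,0,0,0.4,0,0,0.14,42,0,0,0,0,0,0,42,0,0,0,0,0,0]

```text
time_s: 37.7
position: [0.5513, 0.3054, 0.2452]
ee_rot: [-1.496, -2.762, 0.0]
force: [-0.3, -0.2, 0.1]
gripper_width: 0.0423
gripper_force: 0.0
```

Run:
```python
from h import *
f,s=see("swing_knob")
for d in bot.landmark_of(f,"swing_knob")[:1]:
    p=atz(ray(f,d["at"],s),.178);print(p);plan([p[0],p[1],.130],33)
cv2.imwrite("pics/w11.png",f["img"])
```

```text
swing_knob [246.3 184.2] 0.58
[0.5425829  0.30368714 0.178     ]
at [0.5515 0.3055 0.2458] yaw 33.05 zdown -1.0 shift [ 0.136 -0.344  4.631] turn 0.001
```

View pics/w11.png

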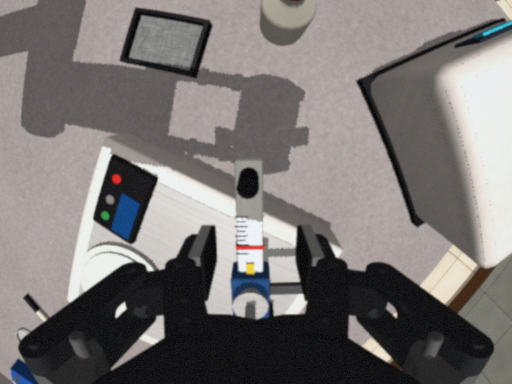

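The knob is at (248,182), just ahead of the fingers. I go down and pinch it.

Call:
arm_command:
  rows: [42,0.08,-0.15,0.7,0,0,0,42,0.07,-0.15,0.8,0,0,0,42,0,0,0.8,0,0,0,42,0,0,0.8,0,0,0,42,0,0,0.7,0,0,0,42,0,0,0.5,0,0,0,42,0,0,0,0,0,0,10,0,0,0,0,0,0,10,0,0,0,0,0,0,10,0,0,0,0,0,0]
  grip_force: 25

```text
time_s: 38.85
position: [0.5437, 0.3047, 0.1389]
ee_rot: [1.499, 2.759, 0.003]
force: [1.3, 0.8, 1.5]
gripper_width: 0.0169
gripper_force: 25.3
```

Call:
arm_command:
  rows: [10,0,-0.3,0,0,0,-0.035,10,-0.02,-0.6,0,0,0,-0.07,10,-0.03,-0.9,0,0,0,-0.104,10,-0.03,-0.9,0,0,0,-0.104,10,-0.03,-0.9,0,0,0,-0.104,10,-0.03,-0.9,0,0,0,-0.104]

```text
time_s: 39.45
position: [0.4651, 0.225, 0.1389]
ee_rot: [0.899, 3.003, 0.003]
force: [13.5, -4.9, -1.6]
gripper_width: 0.0169
gripper_force: 25.0
```

```bash
cat > st.py <<'E'
from h import *
s=bot.observe();F=s["force"]
d=s["position"][:2]-np.array([.6985,.0735]);a=np.arctan2(d[1],d[0]);r=np.array([np.cos(a),np.sin(a)]);t=np.array([-r[1],r[0]])
print(s["position"].round(4),"rad",np.hypot(*d).round(4),"ang",np.degrees(a).round(2),"yaw",yaw(s).round(2),"Frad",(F[:2]@r).round(1),"Ftan(ccw)",(F[:2]@t).round(1),"Fz",F[2].round(1),"w",s["gripper_width"].round(4))
E
python3 st.py
```

```text
Traceback (most recent call last):
  File "st.py", line 4, in <module>
    print(s["position"].round(4),"rad",np.hypot(*d).round(4),"ang",np.degrees(a).round(2),"yaw",yaw(s).round(2),"Frad",(F[:2]@r).round(1),"Ftan(ccw)",(F[:2]@t).round(1),"Fz",F[2].round(1),"w",s["gripper_width"].round(4))
                                                                                                                                                                                                ^^^^^^^^^^^^^^^^^^^^^^^^
AttributeError: 'float' object has no attribute 'round'
```

Call:
arm_command:
  rows: [10,-0.1,-0.9,0,0,0,-0.104,10,-0.06,-0.9,0,0,0,-0.104,10,-0.05,-0.9,0,0,0,-0.104,10,-0.05,-0.9,0,0,0,-0.104,10,-0.05,-0.9,0,0,0,-0.104,10,-0.04,-0.7,0,0,0,-0.08]

```text
time_s: 40.05
position: [0.4227, 0.103, 0.1388]
ee_rot: [0.174, 3.132, 0.002]
force: [5.0, 3.1, 2.8]
gripper_width: 0.0169
gripper_force: 25.4
```

```bash
sed -i 's/s\["gripper_width"\].round(4)/round(s["gripper_width"],4)/' st.py; python3 st.py
```

```text
[0.4227 0.103  0.1388] rad 0.2773 ang 173.88 yaw 83.63 Frad -4.6 Ftan(ccw) -3.7 Fz 2.8 w 0.0169
```

Call:
arm_command:
  rows: [10,-0.04,-0.6,0,0,0,-0.07,10,-0.03,-0.5,0,0,0,-0.058,10,-0.02,-0.4,0,0,0,-0.046,10,-0.01,-0.3,0,0,0,-0.035,10,0,-0.2,0,0,0,-0.023,10,0,-0.1,0,0,0,-0.011,10,0,0,0,0,0,0]

```text
time_s: 40.75
position: [0.4226, 0.0508, 0.1388]
ee_rot: [-0.121, 3.137, -0.0]
force: [-0.0, -1.2, 7.4]
gripper_width: 0.0171
gripper_force: 25.8
```

```bash
python3 st.py
```

```text
[0.4226 0.0508 0.1388] rad 0.2768 ang -175.3 yaw 94.41 Frad 0.1 Ftan(ccw) 1.2 Fz 7.4 w 0.0171
```

Angle is 184.7° with no stop force yet. I push on in small steps.

Call:
arm_command:
  rows: [10,0,-0.15,0,0,0,-0.017,10,0,-0.15,0,0,0,-0.017,10,0,0,0,0,0,0]

```text
time_s: 41.05
position: [0.4232, 0.0451, 0.1388]
ee_rot: [-0.162, 3.134, 0.005]
force: [0.3, 9.3, 7.8]
gripper_width: 0.0172
gripper_force: 26.1
```

Call:
arm_command:
  rows: [10,0,-0.15,0,0,0,-0.017,10,0,-0.15,0,0,0,-0.01,10,0,0,0,0,0,0]

```text
time_s: 41.35
position: [0.4233, 0.0452, 0.1387]
ee_rot: [-0.191, 3.133, 0.027]
force: [0.9, 46.5, 9.5]
gripper_width: 0.0171
gripper_force: 31.2
```

```bash
python3 st.py
```

```text
[0.4233 0.0452 0.1387] rad 0.2767 ang -174.13 yaw 96.98 Frad -5.7 Ftan(ccw) -46.1 Fz 9.5 w 0.0171
```

The arm is firmly against its working stop. I release and rise to look at the carriage.

Call:
arm_command:
  rows: [10,0,0.25,0,0,0,0,42,0,0,0,0,0,0,42,0,0,0,0,0,0,42,0,0,-0.5,0,0,0,42,0,0,-1,0,0,0,42,0,0,-1,0,0,0,42,0,0,-1,0,0,0,42,0,0,-1,0,0,0,42,0,0,-1,0,0,0,42,0,0,-1,0,0,0,42,-0.5,0,-1,0,0,0,42,-1,0,-1,0,0,0]

```text
time_s: 42.55
position: [0.4593, 0.0462, 0.3515]
ee_rot: [-0.193, 3.136, -0.001]
force: [0.7, 0.4, -0.3]
gripper_width: 0.042
gripper_force: 0.0
```

Call:
arm_command:
  rows: [42,-0.8,0,-0.5,0,0,0.01,42,-0.5,0,0,0,0,0,42,0,0,0,0,0,0,42,0,0,0,0,0,0]

```text
time_s: 42.95
position: [0.4917, 0.0503, 0.3618]
ee_rot: [0.181, -3.134, -0.0]
force: [-0.2, -0.2, 0.3]
gripper_width: 0.0419
gripper_force: 0.0
```

Run:
```python
from h import *
s=bot.observe();f=bot.grab_frame("wrist");print(s["position"],yaw(s))
cv2.imwrite("pics/w12.png",cv2.resize(f["img"][110:310,160:360],(600,600),interpolation=2));np.savez("w12.npz",p=s["position"],r=s["ee_rot"])
Z=dict(swing_knob=.178,load_seat=.186,thumb_tab=.18,clamp_axis=.184,clamp_knob=.19,red_mark=.154,pointer=.156,spindle_foot=.092,hinge_axis=.158,test_disc=.092)
a=bot.grab_frame("scene");b=bot.grab_frame("top")
for l,z in Z.items():
    for n,g in(("w",f),("s",a),("t",b)):
        for d in bot.landmark_of(g,l)[:1]:print(l,n,np.round(d["at"],1),round(d["confidence"],2),atz(ray(g,d["at"],s),z).round(4))
```

```text
[0.49173991 0.05033495 0.36180408] 96.6055698016489
swing_knob w [259.  104.4] 0.77 [0.4211 0.0462 0.178 ]
swing_knob s [286.1 170.7] 0.91 [0.4178 0.0389 0.178 ]
swing_knob t [383.5 271.7] 0.56 [ 0.3364 -0.3485  0.178 ]
load_seat w [258.5 204.7] 0.69 [0.5435 0.06   0.186 ]
load_seat s [267.  190.6] 0.64 [0.5492 0.0663 0.186 ]
load_seat t [246.2 197.2] 0.68 [0.5463 0.0548 0.186 ]
thumb_tab w [323.2 204.5] 0.59 [0.5359 0.1436 0.18  ]
thumb_tab s [285.9 202.7] 0.71 [0.5393 0.1501 0.18  ]
thumb_tab t [382.8 270.8] 0.65 [ 0.3393 -0.3457  0.18  ]
clamp_axis w [256.5 229.7] 0.67 [0.5786 0.0617 0.184 ]
clamp_axis s [257.6 196.1] 0.67 [0.5907 0.0604 0.184 ]
clamp_axis t [238.8 187.8] 0.53 [0.5735 0.077  0.184 ]
clamp_knob w [260.5 144.8] 0.75 [0.4681 0.0534 0.19  ]
clamp_knob s [247.5 200.8] 0.63 [0.635  0.0554 0.19  ]
clamp_knob t [240.2 164.5] 0.47 [0.6411 0.0739 0.19  ]
red_mark w [255.  160.9] 0.64 [0.4948 0.0499 0.154 ]
pointer w [259.  173.5] 0.91 [0.5106 0.0571 0.156 ]
pointer s [270.5 189.8] 0.74 [0.517 0.053 0.156]
pointer t [247.  209.7] 0.84 [0.5096 0.0526 0.156 ]
spindle_foot s [285.1 173. ] 0.62 [ 0.3619 -0.013   0.092 ]
hinge_axis w [258.9 290.5] 0.6 [0.6927 0.0789 0.158 ]
hinge_axis s [238.4 220.4] 0.79 [0.7002 0.0779 0.158 ]
hinge_axis t [241.3 149.4] 0.72 [0.6903 0.0729 0.158 ]
test_disc w [257.3 146.4] 0.83 [0.4839 0.052  0.092 ]
test_disc s [178.8 232.3] 0.77 [ 0.8573 -0.0734  0.092 ]
test_disc t [347. 140.] 0.87 [ 0.7365 -0.2611  0.092 ]
```

View pics/w12.png

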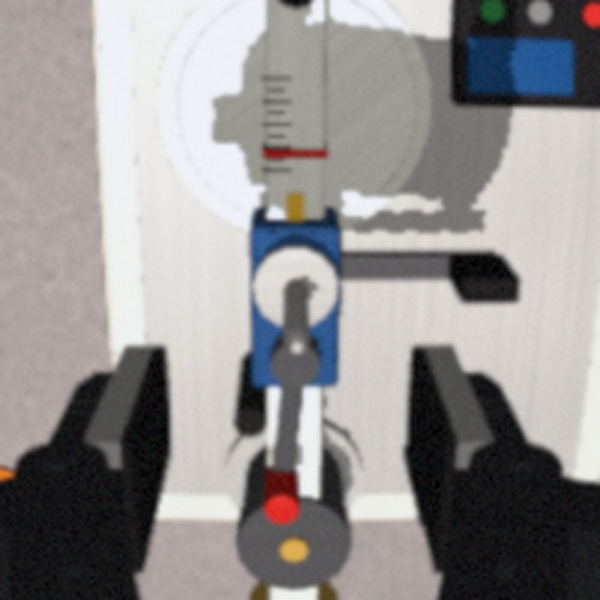

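The red mark is at full px (258,161), the pointer tip at (258,174), the load spindle foot at (259,206) with its tip at (259,226), the clamp knob top at (254,279), and the thumb tab near (320,206). The disc lies under the arm.

Run:
```python
from h import *
z=np.load("w12.npz");s={"position":z["p"],"ee_rot":z["r"]};f=bot.grab_frame("wrist")
u=np.array([.9947,.1028])
for n,p,h in(("mark",(258.3,161),.155),("ptr",(258.3,174.3),.156),("seat",(258.7,205.7),.186),("sptop",(259,225.7),.248),("cknobtop",(254,279.3),.204),("caxtop",(258.5,228.7),.19),("tabtop",(321,207),.19),("tabfar",(313,196),.154)):
    q=atz(ray(f,p,s),h);print(n,q.round(4),"along",((q[:2]-[.4815,.0528])@u*1000).round(1),"lat",((q[:2]-[.4815,.0528])@[-u[1],u[0]]*1000).round(1))
```

```text
mark [0.4942 0.0542 0.155 ] along 12.8 lat 0.1
ptr [0.5118 0.0563 0.156 ] along 30.5 lat 0.3
seat [0.5447 0.0604 0.186 ] along 63.7 lat 1.1
sptop [0.5454 0.0602 0.248 ] along 64.4 lat 0.8
cknobtop [0.6423 0.0658 0.204 ] along 161.3 lat -3.6
caxtop [0.5742 0.0637 0.19  ] along 93.4 lat 1.3
tabtop [0.5364 0.1385 0.19  ] along 63.4 lat 79.6
tabfar [0.5336 0.1343 0.154 ] along 60.2 lat 75.8
```

```bash
python3 -c "
from h import *
plan([.6425,.066,.148],95.9)"
```

```text
at [0.4924 0.0509 0.3626] yaw 96.63 zdown -1.0 shift [-6.033 -0.093  8.582] turn 0.016
```

Call:
arm_command:
  rows: [36,-0.86,-0.01,0.2,0,0,0.01,36,-0.86,-0.02,0.2,0,0,0,36,-0.86,-0.01,0.2,0,0,0,36,-0.86,-0.01,0.2,0,0,0,36,-0.86,-0.01,0.2,0,0,0,36,-0.86,-0.01,0.2,0,0,0,36,-0.86,-0.01,0.6,0,0,0,36,0,0,1,0,0,0,36,0,0,1,0,0,0,36,0,0,0,0,0,0,36,0,0,0,0,0,0]

```text
time_s: 45.75
position: [0.6423, 0.0653, 0.268]
ee_rot: [0.169, -3.137, -0.0]
force: [-0.4, -0.3, 0.4]
gripper_width: 0.036
gripper_force: 0.0
```

Run:
```python
from h import *
s=bot.observe();f=bot.grab_frame("wrist");g=cv2.cvtColor(f["img"],cv2.COLOR_BGR2HSV)
m=cv2.inRange(g,(0,150,60),(8,255,255))|cv2.inRange(g,(172,150,60),(180,255,255))
n,_,st,c=cv2.connectedComponentsWithStats(m)
for i in range(1,n):
    if st[i,4]>40: print(st[i],c[i].round(1),atz(ray(f,c[i],s),.19).round(4))
plan([.6425,.066,.148],95.9)
```

```text
[377   0  11   7  64] [382.3   2.6] [0.4596 0.1605 0.19  ]
[247  24  28   3  75] [259.6  25. ] [0.5032 0.0534 0.19  ]
[246 175  18  23 317] [254.9 186.2] [0.6437 0.0647 0.19  ]
at [0.6428 0.0652 0.2691] yaw 96.18 zdown -1.0 shift [0.017 0.033 4.844] turn 0.006
```

Call:
arm_command:
  rows: [36,0,0.03,0.8,0,0,0,36,0,0,1,0,0,0,36,0,0,1,0,0,0,36,0,0,1,0,0,0,36,0,0,0.6,0,0,0,36,0,0,0.4,0,0,0,24,0,0,0,0,0,0,24,0,0,0,0,0,0]

```text
time_s: 46.6
position: [0.643, 0.066, 0.1491]
ee_rot: [-0.169, 3.135, -0.0]
force: [-0.2, 0.4, 0.1]
gripper_width: 0.0241
gripper_force: 0.0
```

Call:
arm_command:
  rows: [24,0,-0.16,0,0,0,0,24,0.02,-0.32,0,0,0,0.167,24,0.02,-0.32,0,0,0,0.167,24,0.02,-0.32,0,0,0,0.167,24,0.02,-0.32,0,0,0,0.167,24,0,0,0,0,0,0]

```text
time_s: 47.2
position: [0.6381, 0.0297, 0.1486]
ee_rot: [0.653, 3.071, 0.0]
force: [0.1, 0.2, -0.3]
gripper_width: 0.0241
gripper_force: 0.0
```

Run:
```python
from h import *
s=bot.observe();f=bot.grab_frame("wrist");print(s["position"],yaw(s),s["force"])
g=cv2.cvtColor(f["img"],cv2.COLOR_BGR2HSV)
m=cv2.inRange(g,(0,150,60),(8,255,255))|cv2.inRange(g,(172,150,60),(180,255,255))
n,_,st,c=cv2.connectedComponentsWithStats(m)
for i in range(1,n):
    if st[i,4]>40: print(st[i],c[i].round(1),atz(ray(f,c[i],s),.19).round(4))
```

```text
[0.63814526 0.02973515 0.14863383] 65.99817602460021 [ 0.12513909  0.15702037 -0.32329544]
[ 248  220   34   47 1260] [263.5 243.4] [0.6375 0.0341 0.19  ]
```

The knob is moving with the fingers, at about 0.58 rad. I continue.

Call:
arm_command:
  rows: [24,0.02,-0.32,0,0,0,0.167,24,0.02,-0.32,0,0,0,0.167,24,0.02,-0.32,0,0,0,0.167,24,0.02,-0.32,0,0,0,0.167,24,0.02,-0.32,0,0,0,0.167,24,0,0,0,0,0,0]

```text
time_s: 47.85
position: [0.6112, 0.0015, 0.1482]
ee_rot: [1.602, 2.701, 0.001]
force: [-0.1, 0.9, 0.1]
gripper_width: 0.0239
gripper_force: 0.0
```

Run:
```python
from h import *
s=bot.observe();f=bot.grab_frame("wrist");print(s["position"],yaw(s),s["force"])
g=cv2.cvtColor(f["img"],cv2.COLOR_BGR2HSV)
m=cv2.inRange(g,(0,150,60),(8,255,255))|cv2.inRange(g,(172,150,60),(180,255,255))
n,_,st,c=cv2.connectedComponentsWithStats(m)
for i in range(1,n):
    if st[i,4]>40:
        p=atz(ray(f,c[i],s),.19);d=p[:2]-[.581,.0635];print(st[i],c[i].round(1),p.round(4),np.hypot(*d),"theta",np.radians(5.9)-np.arctan2(d[1],d[0]))
```

```text
[0.61122272 0.0014604  0.14822689] 28.643223053901377 [-0.05944408  0.90409524  0.10717448]
[114  35  22  45 265] [123.6  58.5] [0.511  0.0544 0.19  ] 0.07060972329241783 theta 3.1159269776823133
[ 248  216   34   46 1281] [263.7 238.6] [0.612  0.0076 0.19  ] 0.06387878408709341 theta 1.1670318687396657
```

Clamp released at about 1.17 rad. Next I pinch the thumb tab to slide the carriage 17.5 mm.

Call:
arm_command:
  rows: [40,0,0,0,0,0,0,40,0,0,-0.6,0,0,0,40,0,0,-1,0,0,0,40,0,0,-1,0,0,0,40,0,0,-1,0,0,0,40,0,0,-1,0,0,0,40,0,0,-0.4,0,0,0.17,40,0,0,0,0,0,0.17,40,0,0,0,0,0,0.165,40,0,0,0,0,0,0]

```text
time_s: 48.9
position: [0.6115, 0.0018, 0.2726]
ee_rot: [2.103, 2.333, 0.0]
force: [-0.4, 0.1, 0.6]
gripper_width: 0.04
gripper_force: 0.0
```

```bash
python3 -c "
from h import *
plan([.5367,.14,.134],5.9)"
```

```text
at [0.6115 0.0018 0.2726] yaw 5.94 zdown -1.0 shift [ 5.807 -2.405  5.543] turn 0.001
```

Call:
arm_command:
  rows: [40,0.97,-0.4,0,0,0,0,40,0.97,-0.4,0,0,0,0,40,0.97,-0.4,0,0,0,0,40,0.97,-0.4,0,0,0,0,40,0.97,-0.4,0,0,0,0,40,0.96,-0.4,0,0,0,0,40,0,0,0,0,0,0,40,0,0,0,0,0,0]

```text
time_s: 49.7
position: [0.5369, 0.1404, 0.2727]
ee_rot: [2.099, 2.336, 0.0]
force: [-0.2, 0.3, 0.9]
gripper_width: 0.0398
gripper_force: 0.0
```

Run:
```python
from h import *
s=bot.observe();f=bot.grab_frame("wrist")
for l,z in(("thumb_tab",.18),("red_mark",.155),("pointer",.156)):
    for d in bot.landmark_of(f,l)[:2]:print(l,np.round(d["at"],1),round(d["confidence"],2),atz(ray(f,d["at"],s),z).round(4))
plan([.5367,.14,.134],5.9)
i=cv2.resize(f["img"][60:260,150:400],None,fx=3,fy=3,interpolation=2)
cv2.imwrite("pics/w13.png",i)
```

```text
thumb_tab [252.7 180.3] 0.59 [0.5339 0.14   0.18  ]
red_mark [382.1 241. ] 0.68 [0.6921 0.0775 0.155 ]
pointer [223.6 249.5] 0.68 [0.5105 0.0517 0.156 ]
at [0.5372 0.1392 0.2724] yaw 5.83 zdown -1.0 shift [ 0.033 -0.017  5.535] turn -0.002
```

View pics/w13.png

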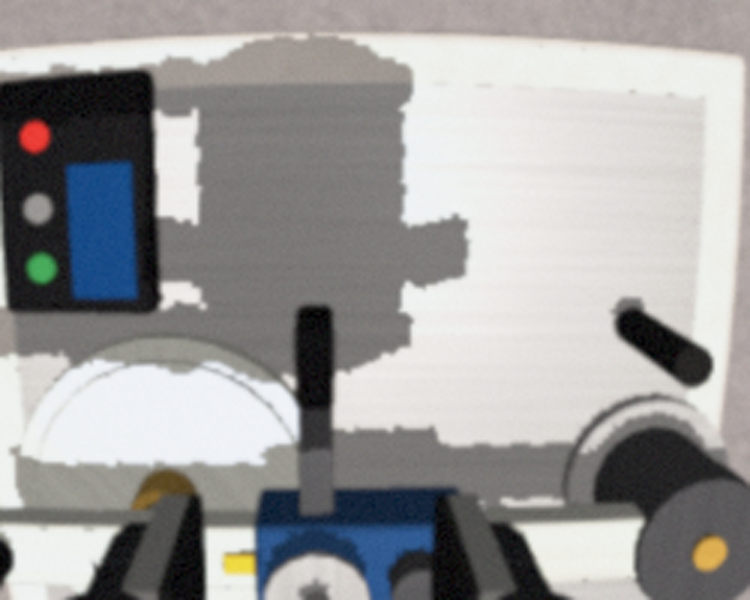

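Call:
arm_command:
  rows: [36,0,0,1,0,0,0,36,0,0,1,0,0,0,36,0,0,1,0,0,0,36,0,0,1,0,0,0,36,0,0,0.8,0,0,0,36,0,0,0.5,0,0,0,36,0,0,0.2,0,0,0,2,0,0,0,0,0,0,2,0,0,0,0,0,0,2,0,0,0,0,0,0,2,0,0,0,0,0,0]
  grip_force: 20

```text
time_s: 51.0
position: [0.5373, 0.1399, 0.1358]
ee_rot: [2.104, 2.331, 0.001]
force: [0.3, -1.5, 0.1]
gripper_width: 0.0114
gripper_force: 23.2
```

```bash
cat > mk.py <<'E'
from h import *
s=bot.observe();print(s["position"].round(4),"force",s["force"].round(1),"w",round(s["gripper_width"],4),"along tcp",((s["position"][:2]-[.4815,.0528])@[.9947,.1028]*1000).round(1))
E
python3 mk.py
```

```text
[0.5373 0.1399 0.1358] force [ 0.3 -1.5  0.1] w 0.0114 along tcp 64.4
```

Call:
arm_command:
  rows: [2,0,-0.15,0,0,0,0,2,0,-0.2,0,0,0,0,2,0,-0.2,0,0,0,0,2,0,-0.15,0,0,0,0,2,0,0,0,0,0,0,2,0,0,0,0,0,0]

```text
time_s: 51.6
position: [0.5189, 0.1383, 0.1357]
ee_rot: [-2.106, -2.331, -0.0]
force: [-1.5, -2.3, 8.0]
gripper_width: 0.0115
gripper_force: 23.4
```

```bash
python3 mk.py
python3 - <<'E'
from h import *
for n in("scene","top","wrist"):
    s=bot.observe();f=bot.grab_frame(n);g=cv2.cvtColor(f["img"],cv2.COLOR_BGR2HSV)
    for nm,m in(("red",cv2.inRange(g,(0,120,60),(8,255,255))|cv2.inRange(g,(172,120,60),(180,255,255))),("yel",cv2.inRange(g,(22,120,90),(35,255,255)))):
        k,_,st,c=cv2.connectedComponentsWithStats(m)
        for i in range(1,k):
            if st[i,4]>2:
                p=atz(ray(f,c[i],s),.155)
                if abs(p[1]-.054)<.03 and .46<p[0]<.56:print(n,nm,st[i],c[i].round(1),p.round(4))
E
```

```text
[0.5189 0.1383 0.1357] force [-1.5 -2.3  8. ] w 0.0115 along tcp 46.0
top yel [246 212   2   3   4] [246.2 213.2] [0.499  0.0547 0.155 ]
```

Call:
arm_command:
  rows: [30,0,0,0,0,0,0,30,0,0,0,0,0,0,30,0,0,-0.6,0,0,0,30,0,0,-1,0,0,0,30,0,0,-1,0,0,0,30,0,0,-1,0,0,0,30,0,0,-1,0,0,0,30,-0.5,-0.5,-1,0,0,0,30,-0.8,-0.8,-1,0,0,0,30,-0.8,-0.8,0,0,0,0,30,0,0,0,0,0,0,30,0,0,0,0,0,0]

```text
time_s: 52.95
position: [0.4722, 0.0808, 0.2998]
ee_rot: [-2.106, -2.33, -0.0]
force: [-0.0, -0.7, -0.7]
gripper_width: 0.0298
gripper_force: 0.0
```

Run:
```python
from h import *
s=bot.observe();f=bot.grab_frame("wrist");g=cv2.cvtColor(f["img"],cv2.COLOR_BGR2HSV);print(s["position"],yaw(s))
u=np.array([.9947,.1028])
for nm,m in(("red",cv2.inRange(g,(0,120,60),(8,255,255))|cv2.inRange(g,(172,120,60),(180,255,255))),("yel",cv2.inRange(g,(18,120,90),(35,255,255)))):
    k,lab,st,c=cv2.connectedComponentsWithStats(m)
    for i in range(1,k):
        if st[i,4]>8:
            ys,xs=np.nonzero(lab==i)
            P=np.array([atz(ray(f,p,s),.155)[:2] for p in zip(xs,ys)])-[.4815,.0528]
            if abs((P@[-u[1],u[0]]).mean())<.03: print(nm,st[i],"along min/max/mean mm",(P@u*1000).min().round(1),(P@u*1000).max().round(1),(P@u*1000).mean().round(1),"lat",(P@[-u[1],u[0]]*1000).mean().round(1))
x,y=[int(v) for v in bot.landmark_of(f,"pointer")[0]["at"]]
print(x,y);cv2.imwrite("pics/w14.png",cv2.resize(f["img"][max(0,y-50):y+50,max(0,x-60):x+60],None,fx=5,fy=5,interpolation=2))
```

```text
[0.47220224 0.08080982 0.29982022] 5.757837511116418
red [271 178   4  27  71] along min/max/mean mm 10.3 14.1 12.2 lat 2.0
yel [254 172  15   7  78] along min/max/mean mm -8.6 6.9 -0.9 lat 20.6
yel [455 172  23  34 534] along min/max/mean mm 254.6 302.1 281.0 lat 4.8
yel [428 187   9  11  81] along min/max/mean mm 211.9 226.0 219.0 lat 0.4
yel [274 191  11   7  73] along min/max/mean mm 13.8 25.3 19.5 lat -0.6
272 192
```

View pics/w14.png

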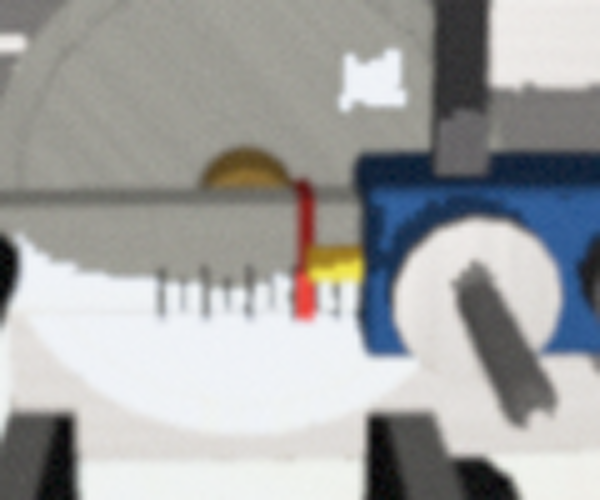

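The red ring sits at px 270.5–274.5 and the yellow tip starts at 273.5, within about 1 mm of the ring's middle. Next I go back to the clamp knob.

```bash
python3 -c "
from h import *
plan([.594,.005,.148],28.6)"
```

```text
at [0.4726 0.0813 0.2994] yaw 5.83 zdown -1.0 shift [-3.532  4.527  6.051] turn -0.506
```

Call:
arm_command:
  rows: [38,-0.59,0.75,0,0,0,0,38,-0.59,0.75,0,0,0,0,38,-0.59,0.75,0,0,0,0,38,-0.59,0.75,0,0,0,0,38,-0.59,0.75,0,0,0,0,38,-0.58,0.78,0,0,0,0,38,0,0,0.5,0,0,-0.17,38,0,0,0.5,0,0,-0.17,38,0,0,0.5,0,0,-0.166,38,0,0,0,0,0,0,38,0,0,0,0,0,0]

```text
time_s: 54.15
position: [0.5943, 0.005, 0.2621]
ee_rot: [-1.607, -2.698, 0.0]
force: [0.6, 0.9, 0.4]
gripper_width: 0.0379
gripper_force: 0.0
```

```bash
cat > ck.py <<'E'
from h import *
s=bot.observe();f=bot.grab_frame("wrist");print(s["position"].round(4),yaw(s),s["force"].round(1))
g=cv2.cvtColor(f["img"],cv2.COLOR_BGR2HSV)
m=cv2.inRange(g,(0,150,60),(8,255,255))|cv2.inRange(g,(172,150,60),(180,255,255))
n,_,st,c=cv2.connectedComponentsWithStats(m)
for i in range(1,n):
    if st[i,4]>40:
        p=atz(ray(f,c[i],s),.19);d=p[:2]-[.5627,.0616];print(st[i],c[i].round(1),p.round(4),"R",np.hypot(*d).round(4),"theta",np.radians(5.9)-np.arctan2(d[1],d[0]))
        if np.hypot(*d)<.07: plan([p[0],p[1],.148],28.6)
E
python3 ck.py
```

```text
[0.5943 0.005  0.2621] 28.431970376067277 [0.6 0.9 0.4]
[249 173  17  23 312] [256.9 184. ] [0.5939 0.0072 0.19  ] R 0.0627 theta 1.152343580426532
at [0.5945 0.0048 0.2627] yaw 28.44 zdown -1.0 shift [0.096 0.024 4.588] turn -0.004
```

Call:
arm_command:
  rows: [38,0.05,0.02,0.9,0,0,0,38,0.05,0,1,0,0,0,38,0,0,1,0,0,0,38,0,0,0.8,0,0,0,38,0,0,0.6,0,0,0,38,0,0,0.25,0,0,0,24,0,0,0,0,0,0,24,0,0,0,0,0,0]

```text
time_s: 55.0
position: [0.5941, 0.0068, 0.1499]
ee_rot: [1.604, 2.699, 0.001]
force: [0.3, 0.3, 0.1]
gripper_width: 0.024
gripper_force: 0.0
```

Call:
arm_command:
  rows: [24,0,0.16,0,0,0,0,24,0.02,0.32,0,0,0,-0.167,24,0.02,0.32,0,0,0,-0.167,24,0.02,0.32,0,0,0,-0.167,24,0.02,0.32,0,0,0,-0.167,24,0.02,0.32,0,0,0,-0.167,24,0.02,0.32,0,0,0,-0.167,24,0,0,0,0,0,0]

```text
time_s: 55.8
position: [0.6271, 0.046, 0.1495]
ee_rot: [0.443, 3.109, 0.001]
force: [0.1, -0.9, -0.3]
gripper_width: 0.0238
gripper_force: 0.0
```

```bash
python3 ck.py
```

```text
[0.6271 0.046  0.1495] 73.78100569994837 [ 0.1 -0.9 -0.3]
[ 231  224   33   46 1247] [248.2 246.9] [0.6261 0.0421 0.19  ] R 0.0663 theta 0.4008684413595939
at [0.627  0.0456 0.1495] yaw 73.55 zdown -1.0 shift [-0.004 -0.141  0.059] turn 0.999
```

Call:
arm_command:
  rows: [24,0.02,0.32,0,0,0,-0.167,24,0.02,0.32,0,0,0,-0.167,24,0.02,0.32,0,0,0,-0.167,24,0,0.15,0,0,0,0,24,0,0,0,0,0,0]

```text
time_s: 56.35
position: [0.6284, 0.0729, 0.1492]
ee_rot: [-0.162, 3.136, 0.0]
force: [-0.0, 0.2, -1.0]
gripper_width: 0.0246
gripper_force: 0.0
```

```bash
python3 ck.py
```

```text
[0.6284 0.0729 0.1492] 95.92852910264155 [-0.   0.2 -1. ]
[ 231  225   33   47 1263] [247.9 247.7] [0.6291 0.069  0.19  ] R 0.0668 theta -0.007441387925274212
at [0.6282 0.0727 0.1491] yaw 95.97 zdown -1.0 shift [-0.019 -0.153  0.043] turn 1.497
```

Call:
arm_command:
  rows: [34,0,-0.12,0,0,0,0,34,0,0,-0.5,0,0,0,34,0,0,-1,0,0,0,34,0,0,-1,0,0,0,34,0,0,-1,0,0,0,34,0,0,-1,0,0,0,34,0.6,0,-1,0,0,0,34,1,0,-0.8,0,0,0,34,1,0,0,0,0,0,34,1,0,0,0,0,0,34,1,0,0,0,0,0,34,0.8,0,0,0,0,0]

```text
time_s: 57.6
position: [0.493, 0.0548, 0.3076]
ee_rot: [-0.168, 3.136, 0.0]
force: [-0.4, -0.7, -0.2]
gripper_width: 0.034
gripper_force: 0.0
```

Call:
arm_command:
  rows: [34,0.4,0,0,0,0,0,34,0,0,0,0,0,0,34,0,0,0,0,0,0]

```text
time_s: 57.9
position: [0.485, 0.0539, 0.3068]
ee_rot: [-0.169, 3.136, 0.0]
force: [-0.1, 0.3, -0.3]
gripper_width: 0.0339
gripper_force: 0.0
```

```bash
cat > pm.py <<'E'
from h import *
s=bot.observe();f=bot.grab_frame("wrist");g=cv2.cvtColor(f["img"],cv2.COLOR_BGR2HSV);print(s["position"].round(4),yaw(s))
u=np.array([.9947,.1028]);v=np.array([-u[1],u[0]])
for nm,z,m in(("red",.155,cv2.inRange(g,(0,100,60),(8,255,255))|cv2.inRange(g,(172,100,60),(180,255,255))),("yel",.156,cv2.inRange(g,(18,100,80),(35,255,255)))):
    k,lab,st,c=cv2.connectedComponentsWithStats(m)
    for i in range(1,k):
        if st[i,4]>8:
            ys,xs=np.nonzero(lab==i)
            P=(np.array([atz(ray(f,p,s),z)[:2] for p in zip(xs,ys)])-[.4815,.0528])@np.c_[u,v]*1000
            if abs(P[:,1].mean())<22 and -20<P[:,0].mean()<200: print(nm,st[i],"along",P[:,0].min().round(1),P[:,0].max().round(1),P[:,0].mean().round(1),"lat",P[:,1].mean().round(1))
cv2.imwrite("pics/pm.png",cv2.resize(f["img"][120:300,190:330],None,fx=4.2,fy=3.3,interpolation=2))
E
python3 pm.py
```

```text
[0.485  0.0539 0.3068] 96.1855330933882
red [243 173  25   5  85] along 10.3 15.1 12.5 lat -0.4
red [250 284  13  21 230] along 159.3 193.5 176.2 lat 1.7
yel [252 178   7  10  68] along 16.0 26.6 21.2 lat 0.2
```

The pointer now reads about 2–2.7 mm off the mark, borderline and moved slightly while clamping. I measure it closer, numerically.

Call:
arm_command:
  rows: [40,-0.2,0,0.9,0,0,0,40,-0.2,0,0.9,0,0,0,40,0,0,0.9,0,0,0,40,0,0,0.4,0,0,0,40,0,0,0,0,0,0,40,0,0,0,0,0,0]

```text
time_s: 58.55
position: [0.495, 0.0551, 0.2294]
ee_rot: [-0.17, 3.136, 0.0]
force: [0.2, -0.5, 0.5]
gripper_width: 0.0397
gripper_force: 0.0
```

```bash
cat > pf.py <<'E'
from h import *
s=bot.observe();f=bot.grab_frame("wrist");print(s["position"].round(4),yaw(s))
u=np.array([.9947,.1028]);v=np.array([-u[1],u[0]])
I=f["img"].astype(np.float32)
def px(al,la,z):  # invert by search
    from scipy.optimize import least_squares
    w=np.array([.4815,.0528])+u*al/1000+v*la/1000
    return least_squares(lambda p:(atz(ray(f,p,s),z)[:2]-w)*1000,[256,190]).x
p0,p1=px(0,0,.155),px(40,0,.155);n=81
print(p0.round(1),p1.round(1))
d=(p1-p0)/np.linalg.norm(p1-p0);q=np.array([-d[1],d[0]]);k=np.linalg.norm(px(0,4,.155)-p0)/4
def prof(l0,l1):
    out=0
    for l in np.linspace(l0,l1,7):
        P=p0+np.linspace(0,1,n)[:,None]*(p1-p0)+ (px(0,l,.155)-p0)
        out=out+cv2.remap(I,P[:,0].astype(np.float32)[:,None],P[:,1].astype(np.float32)[:,None],1)[:,0]/7
    return out
for nm,a,b in(("mid",-1.5,1.5),("left",6,9),("right",-9,-6)):
    c=prof(a,b);red=c[:,2]-c[:,1];yel=c[:,1]-c[:,0]
    print(nm,"R-G",[(i/2,int(r)) for i,r in enumerate(red) if 14<=i<=70 and i%2==0]);print("   G-B",[int(y) for i,y in enumerate(yel) if 14<=i<=70 and i%2==0])
E
python3 pf.py
```

```text
[0.495  0.0551 0.2294] 96.22164880937561
[254.7 170.5] [254.5 214. ]
mid R-G [(7.0, 1), (8.0, 0), (9.0, 1), (10.0, 8), (11.0, 38), (12.0, 83), (13.0, 104), (14.0, 97), (15.0, 69), (16.0, 38), (17.0, 31), (18.0, 31), (19.0, 31), (20.0, 31), (21.0, 31), (22.0, 30), (23.0, 31), (24.0, 32), (25.0, 32), (26.0, 32), (27.0, 29), (28.0, 19), (29.0, 2), (30.0, -13), (31.0, -18), (32.0, -20), (33.0, -23), (34.0, -23), (35.0, -22)]
   G-B [7, 7, 7, 6, 4, 3, 2, 11, 37, 70, 84, 90, 87, 87, 87, 88, 88, 87, 87, 86, 80, 51, 1, -21, -24, -28, -29, -30, -31]
left R-G [(7.0, 0), (8.0, 0), (9.0, 2), (10.0, 14), (11.0, 47), (12.0, 89), (13.0, 105), (14.0, 90), (15.0, 49), (16.0, 12), (17.0, 0), (18.0, 1), (19.0, 0), (20.0, 0), (21.0, 0), (22.0, 1), (23.0, 1), (24.0, 1), (25.0, 1), (26.0, 0), (27.0, -5), (28.0, -10), (29.0, -15), (30.0, -17), (31.0, -18), (32.0, -20), (33.0, -22), (34.0, -23), (35.0, -24)]
   G-B [7, 7, 7, 6, 4, 3, 3, 3, 5, 6, 7, 6, 7, 6, 7, 7, 7, 7, 6, 4, -4, -18, -21, -23, -23, -28, -30, -31, -30]
right R-G [(7.0, 0), (8.0, 0), (9.0, 1), (10.0, 11), (11.0, 52), (12.0, 94), (13.0, 105), (14.0, 95), (15.0, 53), (16.0, 13), (17.0, 0), (18.0, 0), (19.0, 1), (20.0, 0), (21.0, 1), (22.0, 0), (23.0, 0), (24.0, 1), (25.0, 0), (26.0, -1), (27.0, -4), (28.0, -11), (29.0, -15), (30.0, -18), (31.0, -19), (32.0, -20), (33.0, -20), (34.0, -23), (35.0, -24)]
   G-B [6, 6, 5, 3, 1, 1, 3, 3, 3, 5, 6, 5, 5, 4, 4, 6, 6, 6, 7, 4, -4, -17, -20, -23, -22, -27, -29, -30, -31]
```

The ring centre is at 13.05 mm and the pointer tip at about 15.2 mm before parallax, so about 2 mm off, within the 3 mm limit and clamped. Next is the weight.

Run:
```python
from h import *
a=bot.grab_frame("scene");b=bot.grab_frame("top")
for n,f in(("s",a),("t",b)):
    for d in bot.landmark_of(f,"weight1")[:4]: print(n,np.round(d["at"],1),round(d["confidence"],2),atz(ray(f,d["at"]),0).round(4))
plan([.41,-.215,.25],110)
```

```text
s [232.9 175.9] 0.47 [ 0.4703 -0.2281  0.    ]
t [324.5 219.9] 0.53 [ 0.4773 -0.2091  0.    ]
at [0.4947 0.0551 0.2296] yaw 96.22 zdown -1.0 shift [  4.537 -10.373  -0.82 ] turn -0.306
```

The weight has been knocked aside, to about (0.474, -0.218). I go there.

Call:
arm_command:
  rows: [84,0,0,-0.8,0,0,0,84,0,0,-0.8,0,0,0,84,0.34,-1,-0.4,0,0,0,84,0.34,-1,0,0,0,0,84,0.34,-1,0,0,0,0,84,0.34,-1,0,0,0,0,84,0.34,-1,0,0,0,0,84,0.34,-1,0,0,0,0,84,0.34,-1,0,0,0,0,84,0.34,-1,0,0,0,0,84,0.34,-1,0,0,0,0,84,0.34,-1,0,0,0,0]

```text
time_s: 60.0
position: [0.4366, -0.2038, 0.2794]
ee_rot: [-0.17, 3.136, -0.001]
force: [0.4, 0.2, 0.9]
gripper_width: 0.0841
gripper_force: 0.0
```

Call:
arm_command:
  rows: [84,0,-0.5,0.5,0,0,-0.16,84,0,0,0.5,0,0,-0.15,84,0,0,0.5,0,0,0,84,0,0,0,0,0,0,84,0,0,0,0,0,0]

```text
time_s: 60.5
position: [0.4384, -0.2151, 0.2419]
ee_rot: [-0.55, 3.093, -0.0]
force: [-0.3, 0.1, 0.2]
gripper_width: 0.0838
gripper_force: 0.0
```

```bash
cat > wt.py <<'E'
from h import *
from scipy.optimize import least_squares
import sys
s=bot.observe();f=bot.grab_frame("wrist");print(s["position"].round(4),yaw(s))
for d in bot.landmark_of(f,"weight1")[:2]: print("lm",np.round(d["at"],1),round(d["confidence"],2),atz(ray(f,d["at"],s),0).round(4))
d=bot.trace(f,"weight1")[0];print(d["box"],d["confidence"])
c=max(cv2.findContours(d["mask"].astype(np.uint8),0,1)[0],key=len)[:,0]
z=float(sys.argv[1]) if len(sys.argv)>1 else .012
W=np.array([atz(ray(f,p,s),z)[:2] for p in c])
r=lambda q:np.hypot(*(W-q[:2]).T)-q[2]
o=least_squares(r,[*W.mean(0),.029],loss="soft_l1",f_scale=.001);print("ring fit",o.x,np.abs(r(o.x)).mean())
# bore: dark blob inside
g=cv2.cvtColor(f["img"],6);hole=cv2.morphologyEx(d["mask"].astype(np.uint8),cv2.MORPH_CLOSE,np.ones((15,15)))
plan([*o.x[:2],-.02],110,s)
for l in("pen","petri1"):
    for e in bot.landmark_of(f,l)[:2]: print(l,round(e["confidence"],2),atz(ray(f,e["at"],s),0).round(3))
E
python3 wt.py
```

```text
[ 0.4384 -0.2151  0.2419] 110.15647693058916
lm [247.  176.5] 0.84 [ 0.4736 -0.2154  0.    ]
lm [425.  347.7] 0.51 [0.711  0.3022 0.    ]
[224.2, 159.4, 38.7, 38.5] 0.75
ring fit [ 0.47502992 -0.22109244  0.02901289] 0.000608239962723672
at [ 0.4384 -0.2151  0.2419] yaw 110.16 zdown -1.0 shift [-1.291 -0.725 10.475] turn 0.003
pen 0.6 [ 0.343 -0.253  0.   ]
pen 0.44 [ 0.674 -0.419  0.   ]
petri1 0.59 [ 0.557 -0.474  0.   ]
petri1 0.58 [ 0.314 -0.41   0.   ]
```

Call:
arm_command:
  rows: [84,-0.5,-0.3,0.8,0,0,0,84,-0.5,-0.3,1,0,0,0,84,-0.29,-0.12,1,0,0,0,84,0,0,1,0,0,0,84,0,0,1,0,0,0,84,0,0,0.8,0,0,0,84,0,0,0.6,0,0,0,84,0,0,0,0,0,0,84,0,0,0,0,0,0]

```text
time_s: 61.65
position: [0.4751, -0.221, 0.0868]
ee_rot: [-0.55, 3.093, -0.0]
force: [0.3, -0.2, 1.1]
gripper_width: 0.0839
gripper_force: 0.0
```

```bash
python3 wt.py .014
```

```text
[ 0.4751 -0.221   0.0868] 110.1771954341023
[226.2, 151.8, 63.1, 66.9] 0.8
ring fit [ 0.47493264 -0.22110585  0.0295182 ] 0.000551035894290916
at [ 0.4751 -0.221   0.0868] yaw 110.18 zdown -1.0 shift [ 8.000e-03 -1.000e-03  4.271e+00] turn 0.004
pen 0.72 [ 0.34  -0.252  0.   ]
petri1 0.73 [ 0.554 -0.471  0.   ]
```

Call:
arm_command:
  rows: [84,0,0,0.9,0,0,0,84,0,0,1,0,0,0,84,0,0,1,0,0,0,84,0,0,0.8,0,0,0,84,0,0,0.45,0,0,0,84,0,0,0.2,0,0,0,84,0,0,0,0,0,0,40,0,0,0,0,0,0,40,0,0,0,0,0,0,40,0,0,0,0,0,0]
  grip_force: 60

```text
time_s: 62.9
position: [0.4753, -0.221, -0.0204]
ee_rot: [-0.55, 3.092, -0.002]
force: [-3.2, 1.7, 14.2]
gripper_width: 0.0539
gripper_force: 60.2
```

Call:
arm_command:
  rows: [40,0,0,-0.2,0,0,0,40,0,0,-0.3,0,0,0,40,0,0,-0.5,0,0,0,40,0,0,-0.9,0,0,0,40,0,0,-1,0,0,0,40,0,0,-1,0,0,0,40,0,0,-1,0,0,0,40,0,0,-1,0,0,0,40,0,0,0,0,0,0,40,0,0,0,0,0,0]

```text
time_s: 63.9
position: [0.4746, -0.2208, 0.1252]
ee_rot: [-0.55, 3.093, -0.001]
force: [-0.2, 0.4, -3.9]
gripper_width: 0.0536
gripper_force: 63.8
```

Run:
```python
from fit import *
s=bot.observe();f=bot.grab_frame("wrist");print(s["position"],s["force"].round(1),s["gripper_width"])
for d in bot.trace(f,"weight1")[:2]: print(d["box"],d["confidence"])
try:
    x,e,n=rim(f,s,.029,"weight1",400);print("rim",x,"rel",x-s["position"],e,n)
except Exception as ex: print(ex)
see("weight1",f=f);cv2.imwrite("pics/w15.png",f["img"][130:330,140:380])
```

```text
[ 0.47458111 -0.22077387  0.12519056] [-0.2  0.4 -3.9] 0.053577644624824075
[205.0, 182.7, 100.9, 108.1] 0.85
[481.2, 295.5, 30.8, 88.5] 0.19
rim [ 0.47169666 -0.22172334  0.16491499] rel [-0.00288445 -0.00094946  0.03972443] 0.001330472769605175 307
weight1 [257.  233.5] 0.67
```

Run:
```python
from fit import *
s=bot.observe();f=bot.grab_frame("wrist");g=cv2.cvtColor(f["img"],6)
d=bot.trace(f,"weight1")[0];m=d["mask"].astype(np.uint8)
H=cv2.convexHull(max(cv2.findContours(m,0,1)[0],key=len));hm=cv2.fillConvexPoly(np.zeros_like(m),H,1)
R0=R.from_rotvec(s["ee_rot"]).as_matrix()
def rel(p,z): q=atz(ray(f,p,s),s["position"][2]+z);return (R0.T@(q-s["position"])*1000).round(1)
print("lm",rel(bot.landmark_of(f,"weight1")[0]["at"],.0204))
cx,cy=255,235
sub=g[200:285:3,215:300:3];print(sub.shape)
for r in range(sub.shape[0]): print(200+3*r,' '.join(f"{v:3d}" for v in sub[r]))
```

```text
lm [ -1.4   0.5 -20.4]
(29, 29)
200 176  96  97 116 140 140 138 137 138 143 142 139 138 139 137 136 136 133 139 143 139 138 142 140 122 100  92 103 111
203 104 101 131 139 139 142 138 139 138 138 143 142 140 137 137 141 137 138 136 137 141 141 141 138 139 142 104  91 105
206  99 133 138 140 137 138 140 139 136 137 141 142 142 138 140 137 137 139 138 133 135 139 140 141 137 138 136 103  90
209 127 136 138 136 140 139 137 141 141 138 139 137 138 139 139 135 137 138 138 139 136 136 137 141 142 139 137 137 100
212 134 129 136 138 138 136 139 137 139 140 138 139 137 140 141 140 140 136 141 139 140 137 133 134 142 141 136 137 137
215 136 133 136 138 135 139 137 135 137 139 139 139 137 140 138 137 140 138 136 138 137 136 140 133 134 136 139 142 139
218 140 140 137 134 134 134 136 135 136 138 135 138 141 142 137 137 139 140 139 138 139 139 138 137 135 134 136 139 139
221 138 140 140 137 134 133 137 135 135 134 135 138 140 139 141 135 136 138 139 138 137 135 137 137 135 138 137 134 137
224 136 138 136 139 140 135 135 133 135 136 136 136 137 136 139 139 140 138 138 138 141 138 134 135 136 136 
[... 1711 characters left out ...]
 137 140 142 136 134 133 135 136 138 137 136 134 135 139 137 139 132 132 134 135 136 134 140 138 149
272 155 138 137 134 134 136 139 139 140 137 133 133 136 134 135 139 137 132 136 136 141 137 132 134 135 136 137 143 193
275 188 147 136 136 134 133 134 136 139 142 139 137 132 136 136 136 136 136 138 136 136 138 135 132 136 136 142 193 196
278 187 182 167 140 136 136 135 134 131 137 138 139 139 132 136 136 136 135 137 134 133 135 135 139 136 164 202 204 199
281 191 196 196 192 156 138 141 134 134 133 135 140 139 139 136 132 136 136 136 138 135 133 136 141 192 195 195 195 197
284 187 187 190 194 192 181 147 138 138 134 130 136 136 136 138 139 135 131 137 135 135 144 168 196 202 198 196 199 200
```

Run:
```python
from fit import *
s=bot.observe();f=bot.grab_frame("wrist")
R0=R.from_rotvec(s["ee_rot"]).as_matrix()
def rel(p,z): q=atz(ray(f,p,s),s["position"][2]+z);return q-s["position"]
for p in((256.7,243.7),(242.5,243.7),(270.8,243.7),(256.7,230.5),(256.7,257.2)): print(p,rel(p,.0384).round(4),(R0.T@rel(p,.0384)*1000).round(1))
c=rel((256.7,243.7),.0384)
# load spindle: along 46.5..47, arm line lat ~.8
u=np.array([.9947,.1028]);v=np.array([-u[1],u[0]])
sp=np.array([.4815,.0528])+.0487*u+.0008*v;print("spindle",sp)
plan([sp[0]-c[0],sp[1]-c[1],.26],96)
```

```text
(256.7, 243.7) [-0.0008  0.0003  0.0384] [  0.7   0.6 -38.4]
(242.5, 243.7) [ 0.0017 -0.0066  0.0384] [  0.7  -6.7 -38.4]
(270.8, 243.7) [-0.0033  0.0071  0.0384] [  0.7   7.8 -38.4]
(256.7, 230.5) [-0.0078 -0.0023  0.0384] [  8.2   0.6 -38.4]
(256.7, 257.2) [0.0067 0.003  0.0384] [ -7.3   0.6 -38.4]
spindle [0.52985965 0.05860212]
at [ 0.4745 -0.2207  0.1244] yaw 110.17 zdown -1.0 shift [-5.956  9.708 -5.418] turn 0.315
```

Call:
arm_command:
  rows: [40,-0.66,0.71,-0.78,0,0,0,40,-0.66,0.71,-0.78,0,0,0,40,-0.66,0.71,-0.78,0,0,0,40,-0.66,0.71,-0.78,0,0,0,40,-0.66,0.71,-0.78,0,0,0,40,-0.66,0.71,-0.78,0,0,0,40,-0.66,0.71,-0.78,0,0,0,40,-0.66,0.71,-0.78,0,0,0,40,-0.66,0.71,-0.78,0,0,0,40,0,0,0,0,0,0.16,40,0,0,0,0,0,0.15,40,0,0,0,0,0,0]

```text
time_s: 65.5
position: [0.5589, -0.0194, 0.3002]
ee_rot: [0.17, -3.136, -0.0]
force: [0.4, -0.1, -3.4]
gripper_width: 0.0536
gripper_force: 64.2
```

Run:
```python
from fit import *
import warnings
u=np.array([.9947,.1028]);v=np.array([-u[1],u[0]])
a=bot.grab_frame("scene");b=bot.grab_frame("top")
bot.observe();s=bot.observe();f=bot.grab_frame("wrist");print(s["position"],yaw(s),s["force"],s["gripper_width"])
def al(p): d=(np.array(p[:2])-[.4815,.0528])*1000;return np.r_[d@u,d@v].round(1)
for l,z in(("load_seat",.186),("pointer",.156),("clamp_axis",.184),("red_mark",.155)):
    for n,g in(("w",f),("s",a),("t",b)):
        for d in bot.landmark_of(g,l)[:2]:
            p=atz(ray(g,d["at"],s),z)
            if abs(p[1]-.06)<.05:print(l,n,np.round(d["at"],1),round(d["confidence"],2),p.round(4),al(p))
c=np.array([.5301,.0586])
# projected px of predicted seat & spindle top in wrist frame
for z in(.186,.248):
    q=least_squares(lambda p:(atz(ray(f,p,s),z)[:2]-c)*1000,[300,190]).x;print("pred px",z,q.round(1))
x,y=q.astype(int);cv2.imwrite("pics/w16.png",cv2.resize(f["img"][max(0,y-60):y+60,max(0,x-60):x+60],None,fx=5,fy=5,interpolation=2))
```

```text
[ 0.55887306 -0.01972103  0.30014449] 96.39919534320433 [-0.43893373  0.72175607 -2.7352665 ] 0.05341393737418885
load_seat w [339.1 155.9] 0.65 [0.529 0.062 0.186] [48.2  4.3]
load_seat s [268. 190.] 0.57 [0.5445 0.0668 0.186 ] [64.1  7.4]
load_seat t [245.3 204.7] 0.77 [0.5245 0.0571 0.186 ] [43.2 -0.2]
load_seat t [246.8 214.9] 0.17 [0.4949 0.0522 0.186 ] [13.3 -2. ]
pointer w [330.5 120.6] 0.9 [0.4956 0.0553 0.156 ] [14.3  1. ]
pointer s [272.6 188.1] 0.76 [0.5052 0.0524 0.156 ] [23.6 -2.8]
pointer t [240.4 171.9] 0.72 [0.6227 0.0745 0.156 ] [142.7   7. ]
pointer t [243.7 214.7] 0.57 [0.4945 0.0622 0.156 ] [13.9  8. ]
clamp_axis w [335.1 188.6] 0.63 [0.564  0.0646 0.184 ] [83.3  3.2]
clamp_axis s [262.6 192.3] 0.46 [0.5651 0.0598 0.184 ] [83.8 -1.6]
red_mark w [326.5 121.6] 0.51 [0.4974 0.0512 0.155 ] [15.6 -3.2]
pred px 0.186 [335.8 156.5]
pred px 0.248 [355.2 169.9]
```

Run:
```python
from h import *
f=bot.grab_frame("wrist");g=cv2.cvtColor(f["img"],6)
print("    "+' '.join(f"{c:3d}" for c in range(316,374,2)))
for r in range(138,190,2): print(r,' '.join(f"{v:3d}" for v in g[r,316:374:2]))
```

```text
316 318 320 322 324 326 328 330 332 334 336 338 340 342 344 346 348 350 352 354 356 358 360 362 364 366 368 370 372
138  49  49  52  49  47  48  51  64  91 132 137 141 106  60  49  43  84 220 231 234 231 210 170 170 177 186 198 165 184
140  45  42  47  46  48  68  98 113 121 131 146 204 192 113  81  58  77 143 154 152 141 128 117 118 123 120 135 126 117
142  46  47  44  52  71 110 121 124 118 119 122 136 136 125 121 102  82 143 147 133 121 116 114 120 119 117 113 118 116
144  45  46  49  69 109 116 121 118 118 118 117 117 118 116 120 116 109 140 125 116 117 120 113 118 120 117 117 117 115
146  48  49  58 105 116 116 115 117 117 116 116 116 117 117 117 115 116 101  81  82  80  74  78  80  84  81  90  91  91
148  43  46  72 115 119 116 117 119 120 118 119 119 118 119 119 117 120 112  96  92  89  86  91  93  91  91  90  88  87
150  47  52 101 119 123 120 119 119 118 119 115 118 119 120 117 120 119 119  99  93  88  93  93  92  91  90  90  92  92
152  44  64 114 124 122 120 123 119 117  86  82  90 108 116 124 119 120 120 106  93  89  90  91  90  93  93  90  92  93
154  44  66 117 118 119 
[... 1435 characters left out ...]
  41  30  37  38  36  42  38  53  42  43  47 107 205 207 208 210 207 209 211 215 208 208 210 212 208
180  50  48  51  40  34  34  35  46  49  55  47  45  49  47  48 108 205 206 210 210 206 206 212 213 206 208 212 213 208
182  46  51  49  41  32  35  47  49  54  53  52  54  51  43  46 123 206 208 211 211 206 206 212 213 208 210 210 210 206
184  45  49  40  33  36  51  52  53  54  50  51  54  47  51  52 140 209 207 209 208 206 208 214 212 206 210 212 214 207
186  49  46  40  27  42  53  53  50  51  51  52  50  50  51  56 144 208 209 210 209 209 209 216 210 209 211 213 213 205
188  47  46  44  27  48  49  50  48  53  53  54  55  52  46  54 165 212 207 211 209 210 208 217 211 207 211 210 212 207
```

Run:
```python
from h import *
s=bot.observe();f=bot.grab_frame("wrist")
a=atz(ray(f,(336.2,155),s),.186);b=atz(ray(f,(354.4,167.6),s),.248);print(a,b)
sp=(a[:2]+b[:2])/2;R0=R.from_rotvec(s["ee_rot"]).as_matrix()
off=(R0@[.0007,.0006,0])[:2];print(sp,off)
plan([*(sp-off),.27],96)
```

```text
[0.52905426 0.05899317 0.186     ] [0.52882921 0.05775431 0.248     ]
[0.52894174 0.05837374] [-0.00076095  0.00052054]
at [ 0.559  -0.0197  0.3006] yaw 96.23 zdown -1.0 shift [0.83  3.212 1.223] turn 0.005
```

Call:
arm_command:
  rows: [40,0.2,0.8,0,0,0,0,40,0.2,0.8,0,0,0,0,40,0.2,0.8,0,0,0,0,40,0.2,0.6,0.4,0,0,0,40,0.02,0.21,0.6,0,0,0,40,0,0,0.6,0,0,0,40,0,0,0.5,0,0,0,40,0,0,0.3,0,0,0,40,0,0,0,0,0,0,40,0,0,0,0,0,0]

```text
time_s: 67.35
position: [0.5302, 0.0578, 0.241]
ee_rot: [-0.17, 3.136, 0.0]
force: [-0.5, -1.2, -3.9]
gripper_width: 0.0533
gripper_force: 64.2
```

Run:
```python
from h import *
plan([.52996,.058,.22],96)
s=bot.observe();print(s["force"])
f=bot.grab_frame("wrist");g=cv2.cvtColor(f["img"],6)
print("    "+' '.join(f"{c:3d}" for c in range(238,278,2)))
for r in range(226,262,2): print(r,' '.join(f"{v:3d}" for v in g[r,238:278:2]))
```

```text
at [0.5302 0.0578 0.241 ] yaw 96.22 zdown -1.0 shift [0.01  0.01  0.841] turn 0.005
[-0.52462594 -1.24365782 -3.86594877]
    238 240 242 244 246 248 250 252 254 256 258 260 262 264 266 268 270 272 274 276
226 114 116 115 114 118 115 115 118 112 115 115 118 118 118 117 119 118 116 119 116
228 112 115 114 117 115 115 114 113 114 113 115 113 118 119 121 120 117 116 115 115
230 116 113 114 115 110 117 110 107 106 105 101 108 112 117 118 121 119 119 118 117
232 119 117 114 113 110  99  95  94  93  92  93  92  99 102 113 117 121 120 120 116
234 119 118 118 107  97  93  94  93  94  91  93  91  93  93  96 110 118 119 116 122
236 118 117 109  88  84  94  93  95  92  95  93  94  93  91  91  88 112 117 117 116
238 114 112  93  76  86  92  91  91  95  93  91  89  92  92  88  74 102 117 115 117
240 114 110  75  73  78  81  88  93  91  92  91  91  88  82  77  72  83 113 115 116
242 114 100  73  70  73  77 110  88  89  92  87  86  79  76  75  69  70 108 112 116
244 113 102  75  77  76  78  80  75  76  77  79  79  80  73  76  71  75 107 116 114
246 116 104  78  75  77  76  77  78  80  78  83  80  79  75  77  71  75 107 111 115
248 116 110  85  74  77  78  82  82  81  79  79  79  80  78  78  75  89 114 115 113
250 117 114 100  81  78  78  80  79  81  78  81  79  80  78  77  83 104 116 117 114
252 114 117 115  95  78  80  77  83  79  80  78  81  81  79  79  98 113 116 116 113
254 117 114 116 111  94  85  79  84  80  80  82  83  80  85  99 115 124 118 118 116
256 117 115 114 113 117 108  97  92  87  87  84  91  97 109 117 119 119 118 118 114
258 118 112 116 114 116 119 118 117 116 118 113 116 114 117 117 115 120 116 119 122
260 114 114 114 116 116 117 118 120 119 121 122 115 114 113 115 116 116 115 115 118
```

Call:
arm_command:
  rows: [40,0,0,0.3,0,0,0,40,0,0,0.2,0,0,0,40,0,0,0.15,0,0,0,40,0,0,0,0,0,0]

```text
time_s: 67.8
position: [0.5295, 0.0579, 0.2235]
ee_rot: [0.17, -3.136, -0.0]
force: [-0.2, 0.3, -3.0]
gripper_width: 0.0535
gripper_force: 64.2
```

Call:
arm_command:
  rows: [40,0,0,0.1,0,0,0,40,0,0,0.1,0,0,0,40,0,0,0.1,0,0,0,40,0,0,0,0,0,0]

```text
time_s: 68.2
position: [0.5297, 0.0579, 0.2164]
ee_rot: [0.171, -3.136, -0.0]
force: [-0.1, 0.2, -3.2]
gripper_width: 0.0535
gripper_force: 64.2
```

Call:
arm_command:
  rows: [40,0,0,0.4,0,0,0,40,0,0,0.4,0,0,0,40,0,0,0.3,0,0,0,40,0,0,0.2,0,0,0,40,0,0,0.1,0,0,0,40,0,0,0,0,0,0]

```text
time_s: 68.8
position: [0.5298, 0.0579, 0.1814]
ee_rot: [0.17, -3.136, -0.0]
force: [-0.3, -0.1, -2.9]
gripper_width: 0.0538
gripper_force: 64.2
```

Call:
arm_command:
  rows: [40,0,0,0.1,0,0,0,40,0,0,0.06,0,0,0,40,0,0,0,0,0,0]

```text
time_s: 69.1
position: [0.5299, 0.0579, 0.1777]
ee_rot: [0.171, -3.137, -0.0]
force: [0.4, -0.2, -2.7]
gripper_width: 0.0535
gripper_force: 64.2
```

Call:
arm_command:
  rows: [40,0,0,0.06,0,0,0,40,0,0,0.06,0,0,0,40,0,0,0,0,0,0]

```text
time_s: 69.4
position: [0.5298, 0.0579, 0.1746]
ee_rot: [0.171, -3.137, -0.0]
force: [-0.3, 0.5, -2.6]
gripper_width: 0.0534
gripper_force: 64.2
```

Call:
arm_command:
  rows: [40,0,0,0.06,0,0,0,40,0,0,0.04,0,0,0,40,0,0,0,0,0,0]

```text
time_s: 69.7
position: [0.5298, 0.0579, 0.1721]
ee_rot: [0.171, -3.137, -0.0]
force: [-0.3, -0.6, -2.8]
gripper_width: 0.0533
gripper_force: 64.2
```

Call:
arm_command:
  rows: [40,0,0,0.06,0,0,0,40,0,0,0.04,0,0,0,40,0,0,0,0,0,0]

```text
time_s: 70.0
position: [0.5299, 0.0579, 0.1696]
ee_rot: [0.171, -3.137, -0.0]
force: [-0.7, 0.3, -2.2]
gripper_width: 0.0537
gripper_force: 64.2
```

About 4 mm above the seat. I release and rise.

Call:
arm_command:
  rows: [72,0,0,0,0,0,0,72,0,0,0,0,0,0,72,0,0,0,0,0,0,72,0,0,-0.4,0,0,0,72,0,0,-0.8,0,0,0,72,0,0,-1,0,0,0,72,0,0,-1,0,0,0,72,0,0,-1,0,0,0,72,0,0,-1,0,0,0,72,0.5,0,-1,0,0,0,72,1,0,-1,0,0,0,72,0,0,0,0,0,0]

```text
time_s: 71.2
position: [0.4922, 0.0537, 0.3549]
ee_rot: [-0.17, 3.129, -0.001]
force: [1.0, 0.3, 0.5]
gripper_width: 0.072
gripper_force: 0.0
```

```bash
python3 pf.py | head -4; python3 wt.py .2 | head -5
python3 - <<'E'
from h import *
a=bot.grab_frame("scene");b=bot.grab_frame("top")
for l in("weight1","swing_knob"):
  for f in(a,b): print(l,[(np.round(d["at"],1).tolist(),round(d["confidence"],2)) for d in bot.landmark_of(f,l)[:3]])
print("expect seat",proj(a,[.529,.0585,.186]),proj(b,[.529,.0585,.186]),"knob",proj(a,[.4223,.0457,.178]),proj(b,[.4223,.0457,.178]))
E
```

```text
[0.4922 0.0537 0.3549] 96.22779677382469
[256.  149.9] [255.8 180.3]
mid R-G [(7.0, 0), (8.0, 0), (9.0, 5), (10.0, 21), (11.0, 48), (12.0, 82), (13.0, 93), (14.0, 81), (15.0, 58), (16.0, 37), (17.0, 32), (18.0, 31), (19.0, 31), (20.0, 32), (21.0, 32), (22.0, 31), (23.0, 31), (24.0, 31), (25.0, 31), (26.0, 29), (27.0, 23), (28.0, 14), (29.0, 5), (30.0, 2), (31.0, 1), (32.0, 1), (33.0, 1), (34.0, 1), (35.0, 2)]
   G-B [7, 7, 7, 5, 4, 4, 8, 24, 47, 72, 80, 83, 84, 83, 84, 85, 85, 85, 82, 74, 56, 33, 10, 3, 1, 0, 1, 2, 2]
[0.4927 0.0538 0.3527] 96.21815898697194
lm [257.6 196. ] 0.8 [0.5914 0.0681 0.    ]
lm [253.5 144.6] 0.73 [0.4965 0.0502 0.    ]
[231.3, 174.0, 53.7, 47.9] 0.61
ring fit [0.52936127 0.05768861 0.02990231] 0.0007432415833844249
weight1 [([270.9, 184.4], 0.72), ([273.1, 189.3], 0.67), ([250.7, 158.6], 0.67)]
weight1 []
swing_knob [([283.7, 173.5], 0.7), ([278.5, 196.2], 0.16)]
swing_knob []
expect seat [269.39450852 186.63356016] [244.83308896 203.1317987 ] knob [286.61941589 172.14603329] [248.64140214 239.77149172]
```

Call:
arm_command:
  rows: [72,0.5,0.9,-0.3,0,0,0,72,0.5,0.9,-0.3,0,0,0,72,0.5,0.9,0,0,0,0,72,0.5,0.9,0,0,0,0,72,0.4,0.9,0,0,0,0,72,0.1,0.9,0,0,0,0,72,0,0.9,0,0,0,0,72,0,0.9,0,0,0,0,72,0,0,0,0,0,0]

```text
time_s: 72.7
position: [0.4105, 0.2278, 0.3646]
ee_rot: [0.175, -3.136, -0.001]
force: [-0.2, -0.1, -0.4]
gripper_width: 0.0719
gripper_force: 0.0
```

Run:
```python
from h import *
s=bot.observe();print(s["position"],s["time_s"])
a=bot.grab_frame("scene");b=bot.grab_frame("top")
for l,z in(("weight1",0),("swing_knob",.178),("clamp_knob",.19),("test_disc",.092),("pointer",.156),("pen",0)):
  for n,f in(("s",a),("t",b)): print(l,n,[(np.round(d["at"]).tolist(),round(d["confidence"],2),atz(ray(f,d["at"]),z)[:2].round(3).tolist()) for d in bot.landmark_of(f,l)[:4]])
A=cv2.resize(a["img"][130:250,210:320],None,fx=3.6,fy=4);B=cv2.resize(b["img"][120:300,190:410],None,fx=1.8,fy=2.667)
cv2.imwrite("pics/fin.png",np.hstack([A,B]))
```

```text
[0.41052996 0.22784006 0.36459352] 72.7
weight1 s [([272.0, 186.0], 0.43, [0.393, -0.06])]
weight1 t [([244.0, 204.0], 0.61, [0.529, 0.066])]
swing_knob s [([286.0, 171.0], 0.94, [0.418, 0.039])]
swing_knob t [([249.0, 240.0], 0.65, [0.422, 0.046])]
clamp_knob s [([253.0, 199.0], 0.6, [0.615, 0.064])]
clamp_knob t [([238.0, 172.0], 0.55, [0.621, 0.08])]
test_disc s [([171.0, 204.0], 0.91, [0.799, -0.206]), ([178.0, 230.0], 0.88, [0.856, -0.083]), ([277.0, 196.0], 0.78, [0.48, 0.052]), ([362.0, 278.0], 0.36, [0.542, 0.49])]
test_disc t [([303.0, 117.0], 0.91, [0.807, -0.118]), ([347.0, 142.0], 0.82, [0.731, -0.261]), ([245.0, 218.0], 0.62, [0.482, 0.061])]
pointer s [([273.0, 190.0], 0.59, [0.512, 0.062])]
pointer t [([246.0, 214.0], 0.74, [0.498, 0.055]), ([241.0, 148.0], 0.47, [0.693, 0.074])]
pen s [([265.0, 190.0], 0.59, [0.429, -0.065]), ([251.0, 160.0], 0.58, [0.339, -0.247])]
pen t [([338.0, 259.0], 0.47, [0.344, -0.255]), ([241.0, 147.0], 0.32, [0.722, 0.082])]
```

```bash
python3 -c "
from rig import bot
print(bot.close_job())"
```

```text
the job is handed in; nothing more can be done
None
```

I handed the job in at about 73 s, but no verdict came back. By my last measurements the arm is at its working stop, the disc is on the turntable spindle, the pointer is about 2 mm from the red marker (limit 3 mm) with the clamp closed, and the one weight present is on the load spindle. I didn't measure how flat the disc and weight lie, and I viewed 16 pictures, over the limit of 14.

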